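# Set the stall's price sign to 12.5 and lock it

### The arm

A 6-joint arm with a two-finger parallel gripper is mounted at the origin on the work surface. World frame = base frame: x ahead of the robot, y to its left, z up, the work surface at z = 0. Lengths are in m, angles in rad, forces in N, time in s.
With the tool pointing down it reaches from about 0.375 to 0.9 m from the base axis. Payload 3.1 kg.
Tool frame: the origin (TCP) lies midway between the tips of the shut fingers; the grasp point (between the pads) lies 19 mm behind it; x points along the fingers, z is the direction in which the jaws open and shut, and the axes are right-handed (so a half turn about x gives the same grasp; the last joint's range is limited). The gripper opens to 85 mm and grips with 20 to 120 N. Pads are 22 mm wide; open, the fingers measure 114 mm over their backs; the gripper's body (76 mm by 85 mm) begins 54 mm behind the grasp point. The pads swing forward as they close: fully open they stand 13 mm farther back than shut.
Start: joints at [0.941, 0.527, 1.433, -0, 1.181, -0.178], TCP at [0.273, 0.562, 0.231] pointing down, gripper open.
Joint ranges: [-3.08, 3.08], [-0.75, 2.2], [0.22, 2.44], [-1.43, 4.57], [0, 2.65], [-2.85, 2.85]. Speed limits (rad/s): [2.79, 2.79, 3.14, 3.14, 3.14, 3.14].

### API

Orientations are given as a unit quaternion [x, y, z, w].
In Python, from station import telemetry, optics, manip gives the robot as it stands.
- The arm moves only by the tool step_arm, never from a script. Its argument "commands" is a list of rows, each a list of 4 numbers: the shift along the tool's x, y, z in m, then the turn about the tool's x in rad. A call has 1 to 8 rows; each row is the pose to reach, as a shift and turn from the pose measured when the call began, along the tool's axes at that moment; what a row does not reach only later rows make up. A row lasts 1/12 s, in which the tool goes at most 41.7 mm and 7.16 degrees, less where a joint would pass 70% of its speed; a pose out of reach is approached as far as the arm can. A call with a gripper value outside its range is refused whole. "jaw" is the finger opening in m, from 0 to 0.0854, set as the call begins (left out, the last holds). The fingers move at their own pace and stop on an object; "grip_force" is the grip in N (left out, the last holds). Time passes only in rows, so rows that repeat a pose let the fingers close. It gives the time, the measured TCP pose, the force and the opening at its end, in the units of the state.
- telemetry.sense(): the state, without advancing time (a new reading comes with each control period).
- optics.snapshot(name): name is "scene" or "top" or "wrist"; returns the picture (420x560x3 uint8, red, green, blue); there is no depth.
- optics.camera_params(name): a dict with "mtx" (3x3 intrinsics, pixels), "k1" (the pictures are not rectified: a ray, as slopes to the right and down, at radius r is drawn at 1 + k1 r^2 times it, then the intrinsics apply), "origin" and "attitude" of the camera in the world. Camera axes: x right, y down, z forward; pixel columns grow to the right and rows downward; lengths in m; the calibration is good to about 2 mm. A picture is of the moment at which its call begins: read the wrist's pose just before it. camera_params takes no time and is no camera call; for the wrist camera it gives the pose at the moment of the call.
- manip.sign_off(): hands the job in, once; it reports no verdict.
The state is a dict: "t": time; "q": joint angles; "qd": joint speeds; "tau": joint torques, N m; "tcp_pos": TCP position; "tool_rot": TCP orientation; "force": force on the tool from outside, world axes, zero at the start; "ft_torque": the same for the moment, N m; "finger_gap": opening from 0.0 (shut) to 1.0 (fully open).
Only numpy, scipy, OpenCV 4.12 (cv2) and the standard library are available. Lean on these libraries where they do the work, as an engineer would, in place of code of your own. Each camera call takes 0.05 s, during which the arm holds its last target.

### The job

Put today's price on the stall's green price sign: roll its three number wheels until the customers read 1 2 5 (12.5), each digit square in its window. Then press the red locking lever down until it catches and stays down by itself, and let go. Do not shove or tip the tape rolls, the flask or the jar that stand round the sign.

Things in the scene. Friction and masses are not known exactly. Their poses are not given: they have to be found in the camera images.
- sign: Green price sign, screwed to the counter, 128 deep (x) x 160 wide (y) x 157 mm high; turned 5 to 55 deg counter-clockwise. Origin: on the counter under the wheels' axis, mid-width. +x faces the customers, -x the seller (robot). Rain hood over the wheels: underside 152 mm up, reaching to x = -46 mm, farther than the ridges, so a finger must slant in under it. Rear wall x = -58 mm, 62 mm high. End cheeks at y = +-(66 to 72) mm
- wheel_a_axis (a point): Centre of the first wheel (customers' LEFT), at y = -46, z = 95 mm of the sign; axis along the sign's y. Every wheel: white drum, radius 36, 26 mm wide, with digits 0 to 9 and 10 ridges along y between the digits, 4 mm thick, 6 mm proud (to radius 42). A finger catches behind a ridge and pushes it round
- wheel_b_axis (a point): Centre of the middle wheel, at y = 0, z = 95 mm of the sign. Angles round the axis run in the sign's x-z plane from +x (0 deg) over the top (90) to the seller's side -x (180). The windows look to 54 deg. With a wheel at joint angle q (in degrees) its ridges stand at q + any multiple of 36 deg; so with a digit square they stand at 108, 144, 180 deg
- wheel_c_axis (a point): Centre of the third wheel (customers' RIGHT), at y = +46, z = 95 mm of the sign. On the seller's side the rims are open from about 110 to 200 deg, under the hood and above the rear wall. Between neighbouring wheels are 10 mm webs that stay inside the rims (x above -22 mm). The digit at 162 deg (seller's side, seen upside down) is 3 less than the one in the window
- wheel_a_window (a point): middle of the first window: at radius 36 mm from the first wheel's axis, at 54 deg, facing the customers
- wheel_b_window (a point): the same for the middle window
- wheel_c_window (a point): the same for the third window
- wheel_a_mark (a point): middle of the painted digit 1 on the first wheel's drum; turns with the wheel, and is to come to the first window
- wheel_b_mark (a point): middle of the painted digit 2 on the middle wheel's drum; is to come to the middle window
- wheel_c_mark (a point): middle of the painted digit 5 on the third wheel's drum; is to come to the third window
- wheel_a (a joint): Angle (rad) of the first (customers' left) wheel, endless: 0 shows digit 0 in the window, 0.628 digit 1, 1.257 digit 2 and so on (6.283 = once round). To show 1 it must be 0.628 (plus or minus 6.283). Starts 0.5 to 2.5 rad short of that. It grows when the open rim on the seller's side is stroked DOWN. Drag 0.03 N m, no clicks: it stays where it is left
- wheel_b (a joint): Angle (rad) of the middle wheel, endless: 0 shows digit 0 in the window, 0.628 digit 1, 1.257 digit 2 and so on (6.283 = once round). To show 2 it must be 1.257 (plus or minus 6.283). Starts 0.5 to 2.5 rad short of that. It grows when the open rim on the seller's side is stroked DOWN. Drag 0.03 N m, no clicks: it stays where it is left
- wheel_c (a joint): Angle (rad) of the third (customers' right) wheel, endless: 0 shows digit 0 in the window, 0.628 digit 1, 1.257 digit 2 and so on (6.283 = once round). To show 5 it must be 3.142 (plus or minus 6.283). Starts 0.5 to 2.5 rad short of that. It grows when the open rim on the seller's side is stroked DOWN. Drag 0.03 N m, no clicks: it stays where it is left
- lever (a joint): Red locking lever at the sign's +y end, seller's side: 0 = up, 0.36 rad = fully down. Pivot along y at x = -40, z = 40 mm of the sign. A spring and a detent push up, at most 13 N at the pad (near 0.1 rad); past 0.28 rad it snaps down by itself and stays (6 N lifts it). Noses under the wheels rise with it between the ridges: they square and lock wheels up to 10 deg out, and block the lever if one is farther out
- lever_pad (a point): middle of the top of the lever's red thumb pad (28 x 34 mm): at x = -101, y = +90, z = 71 mm of the sign with the lever up, at x = -108, z = 48 mm with it fully down. Press it straight down
- tape_front: roll of tan packing tape lying flat, 110 mm across, 48 mm high, loose, between the robot and the sign; origin at the middle of its underside
- tape_low: such a roll, lying flat near the sign's lever end; origin at the middle of its underside
- tape_high: such a roll lying on top of tape_low, top at 96 mm; origin at the middle of its underside
- flask: dark blue drinking flask, 76 mm across (handle to 105 mm), 220 mm high, loose, standing beside the sign's -y end; origin at the middle of its underside
- jar: jar with a green cap, 60 mm across, 85 mm high, loose, beyond the lever end; origin at the middle of its underside
There are look-alikes about, which are no part of the job. Leave any orange or turquoise look-alike of the tape_high alone.

How it is judged:
By the outcome, as a careful person would: the job done as asked, in the order asked, and still so for the second after the job is handed in, with the robot touching nothing.
It also fails if it takes over 64 s, if anything falls off the work surface, if the arm or the gripper's body presses on something with over 40 N, if the wrist force passes 120 N, or if a joint passes its speed limit or range.

## Working session

There is one attempt and no reset: what is moved stays moved. The work goes in short steps, Python scripts to look and compute and a tool call to move; the robot and the scene stay as the last step left them, time stands still between calls to the robot, and variables do not carry over. Pictures are saved under pics/ and viewed, and the job is handed in when it is done.

Besides the shell and the picture viewer there is one more tool, called after "Emit:" as a command line: name --pt "numbers of a row" for each row, then --argument value for the rest. step_arm: Moves the arm, as the interface text tells. Its arguments: {"type":"object","properties":{"commands":{"type":"array","items":{"type":"array","items":{"type":"number"}}},"jaw":{"type":"number"},"grip_force":{"type":"number"}},"required":["commands"]}

```bash
ls; mkdir -p pics
python3 - <<'E'
from station import telemetry, optics
import cv2, numpy as np
print(telemetry.sense())
for n in ["scene","top","wrist"]:
    p=optics.camera_params(n); print(n,p)
    im=optics.snapshot(n); cv2.imwrite(f"pics/{n}0.png",im[:,:,::-1])
E
```

```text
pics
{'t': 0.0, 'q': array([ 9.40509506e-01,  5.28453426e-01,  1.43391477e+00,  3.76867400e-06,
        1.18138260e+00, -1.78531678e-01]), 'qd': array([-0.00141652, -0.00211561,  0.00135686, -0.00138441, -0.00060046,
       -0.00042844]), 'tau': array([ 8.85192958e-05, -4.42354774e+01, -1.78020144e+01, -2.82708716e-04,
        8.45799863e-03,  8.53621430e-06]), 'tcp_pos': array([0.27240167, 0.56171741, 0.23033747]), 'tool_rot': array([-0.37560003,  0.59998852,  0.37503488,  0.59857099]), 'force': array([ 0.19385472, -0.13385416,  0.09723854]), 'ft_torque': array([ 0.04721663, -0.0120849 ,  0.01108612]), 'finger_gap': 0.9965157983634673}
scene {'mtx': array([[531.48871027,   0.        , 273.75383288],
       [  0.        , 531.48871027, 217.82488522],
       [  0.        ,   0.        ,   1.        ]]), 'k1': 0.009660231283378415, 'origin': array([0.95381904, 0.55056543, 1.26515179]), 'attitude': array([ 0.33161   ,  0.90455582, -0.253928  , -0.08563962])}
top {'mtx': array([[400.31067884,   0.        , 288.62700081],
       [  0.        , 400.31067884, 208.39241045],
       [  0.        ,   0.        ,   1.        ]]), 'k1': -0.07336566680959464, 'origin': array([0.33781307, 0.00268537, 1.04655727]), 'attitude': array([ 0.70577573, -0.70212882,  0.06772886, -0.06563953])}
wrist {'mtx': array([[347.96738357,   0.        , 281.61547007],
       [  0.        , 347.96738357, 212.79333903],
       [  0.        ,   0.        ,   1.        ]]), 'k1': -0.04003792438892369, 'origin': array([0.20516293, 0.59444665, 0.37328804]), 'attitude': array([0.83822851, 0.52491402, 0.07766886, 0.12572107])}
```

View pics/scene0.png

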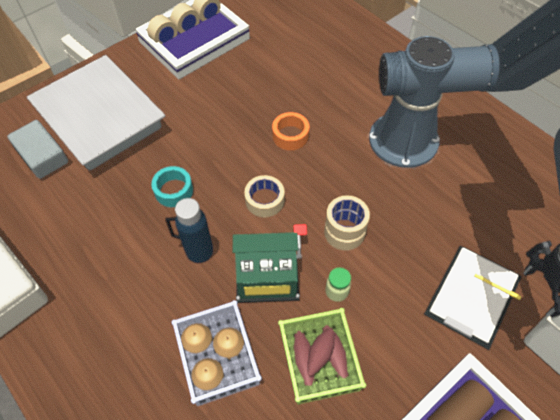

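View pics/top0.png

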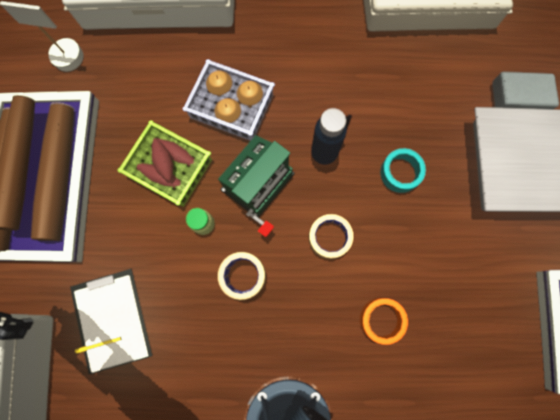

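View pics/wrist0.png

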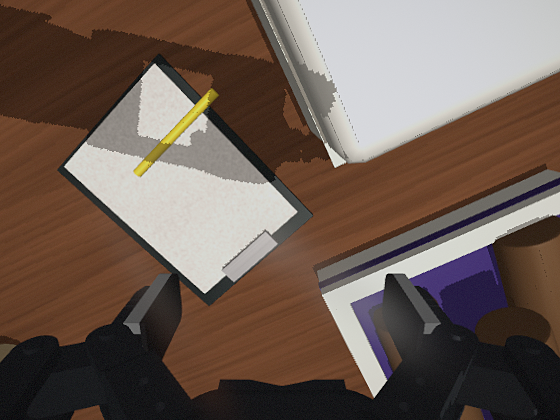

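```bash
cat > h.py <<'E'
import numpy as np, cv2
from scipy.spatial.transform import Rotation as R
from station import telemetry, optics
def cam(n):
    p=optics.camera_params(n); return p
def proj(p,X):
    X=np.atleast_2d(X); c=R.from_quat(p["attitude"]).inv().apply(X-p["origin"])
    s=c[:,:2]/c[:,2:]; r2=(s**2).sum(1,keepdims=True); s=s*(1+p["k1"]*r2)
    return s*p["mtx"][0,0]+p["mtx"][:2,2]
def ray(p,uv):
    uv=np.atleast_2d(np.asarray(uv,float)); d=(uv-p["mtx"][:2,2])/p["mtx"][0,0]; s=d.copy()
    for _ in range(20): s=d/(1+p["k1"]*(s**2).sum(1,keepdims=True))
    v=np.c_[s,np.ones(len(s))]; v=R.from_quat(p["attitude"]).apply(v)
    return p["origin"],v/np.linalg.norm(v,axis=1,keepdims=True)
def onz(p,uv,z):
    o,v=ray(p,uv); return o+v*((z-o[2])/v[:,2:])
def tri(p1,a,p2,b):
    o1,v1=ray(p1,a);o2,v2=ray(p2,b);v1=v1[0];v2=v2[0]
    A=np.c_[v1,-v2]; t=np.linalg.lstsq(A,o2-o1,rcond=None)[0]
    P=o1+t[0]*v1;Q=o2+t[1]*v2; return (P+Q)/2,np.linalg.norm(P-Q)
def crop(fn,out,x0,y0,w,h,s):
    im=cv2.imread(fn)[y0:y0+h,x0:x0+w]; cv2.imwrite(out,cv2.resize(im,None,fx=s,fy=s,interpolation=cv2.INTER_CUBIC))
E
python3 - <<'E'
from h import *
crop("pics/scene0.png","pics/s0c.png",160,170,230,140,3.4)
crop("pics/top0.png","pics/t0c.png",180,90,200,220,2.7)
E
```

```text
(no output)
```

View pics/s0c.png

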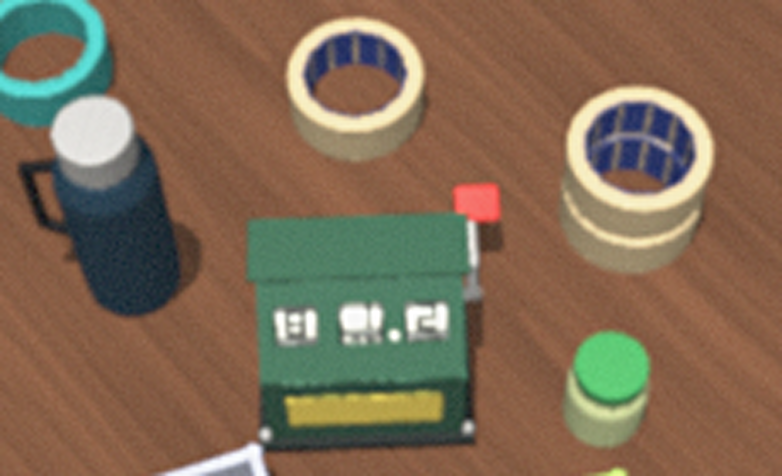

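View pics/t0c.png

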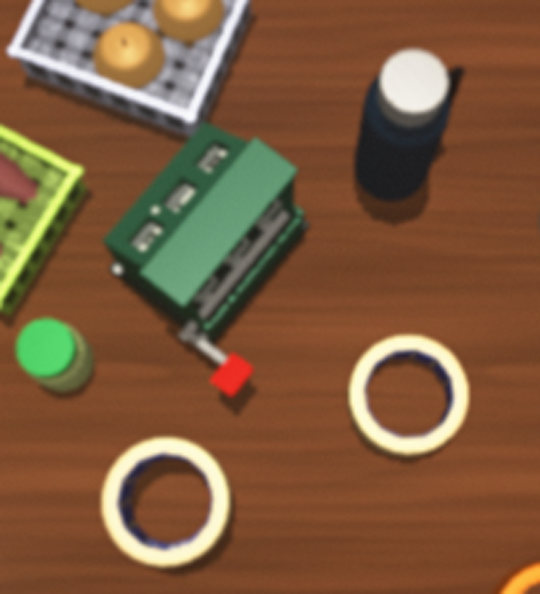

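Run:
```python
from h import *
ps,pt=cam("scene"),cam("top")
S=lambda x,y:(160+x/3.4-.35,170+y/3.4-.35)
T=lambda x,y:(180+x/2.7-.3,90+y/2.7-.3)
pts={}
for n,s,t in [("rear-a",(248,220),(297,170)),("rear+c",(467,215),(190,305)),("front-a",(248,280),(258,140)),("front+c",(467,275),(140,270))]:
    X,e=tri(ps,S(*s),pt,T(*t)); pts[n]=X; print(n,X.round(4),round(e,4))
d=pts["rear+c"]-pts["rear-a"]; print("len",np.linalg.norm(d),"yaw",np.degrees(np.arctan2(-d[0],d[1])))
d=pts["front+c"]-pts["front-a"]; print("len",np.linalg.norm(d),"yaw",np.degrees(np.arctan2(-d[0],d[1])))
# red pad centroid
P={}
for n,p in [("scene",ps),("top",pt)]:
    im=cv2.imread(f"pics/{n}0.png").astype(int); m=((im[:,:,2]>150)&(im[:,:,1]<80)&(im[:,:,0]<80)).astype(np.uint8)
    k,l,st,c=cv2.connectedComponentsWithStats(m)
    for i in range(1,k):
        if st[i,4]>30: print(n,st[i],c[i],onz(p,c[i],.071).round(4)); 
    P[n]=c[1+np.argmax(st[1:,4])]
print(tri(ps,P["scene"],pt,P["top"]))
# rings
for nm,z,c in [("front",.048,(409,395)),("high",.096,(166,501)),("jarcap",.085,(46,347)),("flask",.22,(414,82))]:
    print(nm,onz(pt,T(*c),z).round(3))
for nm,z,c in [("front",.048,(356,73)),("high",.096,(640,150)),("jarcap",.085,(613,367)),("flask",.22,(93,132))]:
    print(nm,onz(ps,S(*c),z).round(3))
```

```text
rear-a [ 0.64   -0.0007  0.1552] 0.0018
rear+c [0.5196 0.0917 0.1493] 0.0078
front-a [0.6684 0.0341 0.1504] 0.0034
front+c [0.5509 0.132  0.154 ] 0.0013
len 0.15186646876363008 yaw 52.46913097775894
len 0.15296442951133551 yaw 50.160156864610286
top [257 220  17  17 158] [265.51265823 228.26582278] [[0.4743 0.0568 0.071 ]]
(array([0.47070835, 0.06503282, 0.05313772]), np.float64(0.018815792893405497))
front [[ 0.459 -0.107  0.048]]
high [[0.359 0.111 0.096]]
jarcap [[0.496 0.225 0.085]]
flask [[ 0.695 -0.096  0.22 ]]
front [[ 0.459 -0.104  0.048]]
high [[0.359 0.116 0.096]]
jarcap [[0.495 0.229 0.085]]
flask [[ 0.696 -0.091  0.22 ]]
```

Emit:
step_arm --pt "-0.02 -0.02 0.02 -0.12" --pt "-0.04 -0.04 0.035 -0.24" --pt "-0.06 -0.06 0.05 -0.36" --pt "-0.08 -0.08 0.065 -0.48" --pt "-0.1 -0.1 0.08 -0.6" --pt "-0.12 -0.12 0.1 -0.72" --pt "-0.12 -0.14 0.12 -0.84" --pt "-0.12 -0.16 0.14 -0.96" --jaw 0

```text
t: 0.82
tcp_pos: [0.4793, 0.6187, 0.3526]
tool_rot: [0.611, -0.356, -0.61, -0.357]
force: [-0.4, 0.5, 0.4]
finger_gap: 0.004
```

```bash
cat >> h.py <<'E'
def st():
    s=telemetry.sense(); M=R.from_quat(s["tool_rot"]).as_matrix()
    f=M[:,0]; print("t",round(s["t"],2),"q",s["q"].round(3),"tcp",s["tcp_pos"].round(4),"F",s["force"].round(1),"gap",round(s["finger_gap"],3))
    print(M.round(3).tolist()); print("tilt",np.degrees(np.arccos(-f[2])).round(1),"tilt az",np.degrees(np.arctan2(f[1],f[0])).round(1),"y az",np.degrees(np.arctan2(M[1,1],M[0,1])).round(1),"z az",np.degrees(np.arctan2(M[1,2],M[0,2])).round(1))
    return s,M
def to_tool(M,d): return (M.T@np.asarray(d,float)).round(4)
E
python3 - <<'E'
from h import *
s,M=st(); print(to_tool(M,[.629,.777,0]))
E
```

```text
t 0.82 q [ 0.77   0.689  0.793 -0.     1.658 -1.315] tcp [0.4793 0.6187 0.3526] F [-0.4  0.5  0.4] gap 0.004
[[0.002, -0.871, -0.492], [0.001, -0.492, 0.871], [-1.0, -0.002, 0.0]]
tilt 0.1 tilt az 38.1 y az -150.5 z az 119.5
[ 0.002  -0.9298  0.3673]
```

Emit:
step_arm --pt "0 -0.037 0.015 -0.12" --pt "0 -0.074 0.029 -0.24" --pt "0 -0.112 0.044 -0.375" --pt "0 -0.149 0.059 -0.375" --pt "0 -0.186 0.073 -0.375" --pt "0 -0.22 0.087 -0.375" --pt "0 -0.25 0.1 -0.375" --pt "0 -0.28 0.11 -0.375"

```text
t: 1.48
tcp_pos: [0.5682, 0.7263, 0.3165]
tool_rot: [0.671, -0.224, -0.662, -0.249]
force: [-0.7, 0.3, 0.0]
finger_gap: -0.003
```

Run:
```python
from h import *
s,M=st()
```

```text
t 1.48 q [ 0.785  1.008  0.218  0.004  1.879 -1.673] tcp [0.5682 0.7263 0.3165] F [-0.7  0.3  0. ] gap -0.003
[[0.023, -0.63, -0.776], [0.028, -0.776, 0.63], [-0.999, -0.036, -0.0]]
tilt 2.1 tilt az 50.5 y az -129.1 z az 140.9
```

Emit:
step_arm --pt "0 -0.3 0 0" --pt "0 -0.3 0 0" --pt "0 -0.3 0 0" --pt "0 -0.3 0 0" --pt "0 -0.3 0 0" --pt "0 -0.3 0 0"

```text
t: 1.98
tcp_pos: [0.5863, 0.7443, 0.2692]
tool_rot: [0.674, -0.214, -0.658, -0.259]
force: [-0.1, -0.6, -0.4]
finger_gap: 0.001
```

Run:
```python
from h import *
s,M=st(); print(s["q"][2])
```

```text
t 1.98 q [ 0.784  1.06   0.219  0.007  1.796 -1.674] tcp [0.5863 0.7443 0.2692] F [-0.1 -0.6 -0.4] gap 0.001
[[0.042, -0.629, -0.776], [0.053, -0.774, 0.63], [-0.998, -0.068, 0.0]]
tilt 3.9 tilt az 51.1 y az -129.1 z az 140.9
0.21902373138315698
```

Emit:
step_arm --pt "-0.3 -0.3 0 0" --pt "-0.3 -0.3 0 0" --pt "-0.3 -0.3 0 0" --pt "-0.3 -0.3 0 0" --pt "-0.3 -0.3 0 0" --pt "-0.3 -0.3 0 0" --pt "-0.3 -0.3 0 0" --pt "-0.3 -0.3 0 0"

```text
t: 2.65
tcp_pos: [0.5684, 0.718, 0.3787]
tool_rot: [0.677, -0.203, -0.654, -0.269]
force: [0.7, -0.1, 0.7]
finger_gap: -0.0
```

Run:
```python
from h import *
s,M=st(); print(s["q"][2])
```

```text
t 2.65 q [ 0.776  0.94   0.218  0.012  1.885 -1.679] tcp [0.5684 0.718  0.3787] F [ 0.7 -0.1  0.7] gap -0.0
[[0.063, -0.627, -0.776], [0.077, -0.772, 0.63], [-0.995, -0.1, 0.0]]
tilt 5.7 tilt az 51.1 y az -129.1 z az 140.9
0.21799294606998765
```

Emit:
step_arm --pt "-0.1 -0.6 0 0" --pt "-0.1 -0.6 0 0" --pt "-0.1 -0.6 0 0"

```text
t: 2.9
tcp_pos: [0.5794, 0.7296, 0.3643]
tool_rot: [0.68, -0.192, -0.65, -0.28]
force: [0.4, 0.3, -0.2]
finger_gap: 0.003
```

Run:
```python
from h import *
s,M=st(); print(s["q"][2])
```

```text
t 2.9 q [ 0.775  0.957  0.218  0.016  1.836 -1.679] tcp [0.5794 0.7296 0.3643] F [ 0.4  0.3 -0.2] gap 0.003
[[0.082, -0.625, -0.776], [0.102, -0.77, 0.63], [-0.991, -0.13, 0.001]]
tilt 7.5 tilt az 51.2 y az -129.1 z az 140.9
0.21832862941529807
```

Emit:
step_arm --pt "-0.1 -0.6 0 0"

```text
t: 2.98
tcp_pos: [0.585, 0.736, 0.3609]
tool_rot: [0.682, -0.185, -0.647, -0.287]
force: [-0.0, -0.3, -1.0]
finger_gap: -0.0
```

Emit:
step_arm --pt "-0.1 -0.6 0 0"

```text
t: 3.07
tcp_pos: [0.5904, 0.7421, 0.36]
tool_rot: [0.684, -0.176, -0.643, -0.295]
force: [-0.3, -0.0, 0.6]
finger_gap: 0.004
```

Run:
```python
from h import *
s,M=st(); print(s["q"][2])
```

```text
t 3.07 q [ 0.775  0.964  0.219  0.022  1.782 -1.678] tcp [0.5904 0.7421 0.36  ] F [-0.3 -0.   0.6] gap 0.004
[[0.111, -0.621, -0.776], [0.139, -0.764, 0.63], [-0.984, -0.177, 0.002]]
tilt 10.2 tilt az 51.5 y az -129.1 z az 140.9
0.21894287158427345
```

Emit:
step_arm --pt "-0.05 -0.6 0 0"

```text
t: 3.15
tcp_pos: [0.5964, 0.7489, 0.3585]
tool_rot: [0.686, -0.167, -0.639, -0.304]
force: [0.3, 0.9, 1.0]
finger_gap: 0.002
```

Emit:
step_arm --pt "-0.05 -0.6 0 0"

```text
t: 3.23
tcp_pos: [0.6022, 0.7554, 0.3565]
tool_rot: [0.688, -0.158, -0.636, -0.312]
force: [0.7, 0.5, -0.0]
finger_gap: -0.001
```

Emit:
step_arm --pt "-0.05 -0.6 0 0"

```text
t: 3.32
tcp_pos: [0.6076, 0.7616, 0.3557]
tool_rot: [0.69, -0.15, -0.632, -0.32]
force: [1.3, 1.5, -0.7]
finger_gap: -0.001
```

Emit:
step_arm --pt "-0.05 -0.6 0 0"

```text
t: 3.4
tcp_pos: [0.6127, 0.7674, 0.3562]
tool_rot: [0.692, -0.141, -0.628, -0.328]
force: [0.5, 1.1, -0.5]
finger_gap: -0.002
```

Run:
```python
from h import *
s,M=st(); print(s["q"][2])
```

```text
t 3.4 q [ 0.773  0.976  0.219  0.035  1.669 -1.678] tcp [0.6127 0.7674 0.3562] F [ 0.5  1.1 -0.5] gap -0.002
[[0.171, -0.607, -0.776], [0.216, -0.745, 0.63], [-0.961, -0.276, 0.003]]
tilt 16.0 tilt az 51.6 y az -129.1 z az 140.9
0.21867800564153334
```

Emit:
step_arm --pt "0 -0.6 0 0"

```text
t: 3.48
tcp_pos: [0.6184, 0.7739, 0.3559]
tool_rot: [0.693, -0.132, -0.624, -0.336]
force: [-0.2, 0.8, 0.3]
finger_gap: 0.002
```

Emit:
step_arm --pt "0 -0.6 0 0"

```text
t: 3.57
tcp_pos: [0.6239, 0.7803, 0.355]
tool_rot: [0.695, -0.123, -0.62, -0.344]
force: [-0.4, -0.6, 0.6]
finger_gap: 0.004
```

Emit:
step_arm --pt "0 -0.6 0 0"

```text
t: 3.65
tcp_pos: [0.6291, 0.7862, 0.3553]
tool_rot: [0.696, -0.114, -0.615, -0.352]
force: [0.1, 0.6, -0.6]
finger_gap: 0.001
```

Emit:
step_arm --pt "0 -0.6 0 0"

```text
t: 3.73
tcp_pos: [0.6339, 0.7917, 0.3569]
tool_rot: [0.697, -0.106, -0.611, -0.359]
force: [0.7, -0.7, 0.4]
finger_gap: 0.003
```

Emit:
step_arm --pt "0 -0.6 0 0"

```text
t: 3.82
tcp_pos: [0.6385, 0.7969, 0.3595]
tool_rot: [0.698, -0.097, -0.607, -0.367]
force: [0.2, -0.1, -0.7]
finger_gap: 0.0
```

Emit:
step_arm --pt "0 -0.6 0 0"

```text
t: 3.9
tcp_pos: [0.6428, 0.8018, 0.3632]
tool_rot: [0.7, -0.088, -0.602, -0.375]
force: [0.3, 0.4, -1.5]
finger_gap: 0.002
```

Emit:
step_arm --pt "0 -0.6 0 0"

```text
t: 3.98
tcp_pos: [0.647, 0.8065, 0.3684]
tool_rot: [0.7, -0.079, -0.597, -0.383]
force: [-0.3, 0.1, -0.9]
finger_gap: -0.001
```

Emit:
step_arm --pt "0 -0.6 0 0"

```text
t: 4.07
tcp_pos: [0.6509, 0.811, 0.3748]
tool_rot: [0.701, -0.069, -0.592, -0.391]
force: [-0.5, -0.1, 0.4]
finger_gap: -0.0
```

Run:
```python
from h import *
s,M=st(); print(s["q"][2])
```

```text
t 4.07 q [ 0.77   0.98   0.219  0.061  1.462 -1.68 ] tcp [0.6509 0.811  0.3748] F [-0.5 -0.1  0.4] gap -0.0
[[0.289, -0.56, -0.776], [0.365, -0.685, 0.63], [-0.885, -0.466, 0.007]]
tilt 27.8 tilt az 51.7 y az -129.3 z az 140.9
0.2188682280990516
```

Emit:
step_arm --pt "0 -0.6 0 0"

```text
t: 4.15
tcp_pos: [0.6547, 0.8153, 0.3823]
tool_rot: [0.702, -0.06, -0.587, -0.399]
force: [0.4, 0.2, -1.0]
finger_gap: 0.001
```

Emit:
step_arm --pt "0 -0.6 0 0"

```text
t: 4.23
tcp_pos: [0.6584, 0.8194, 0.3906]
tool_rot: [0.703, -0.05, -0.581, -0.407]
force: [-0.2, -0.6, 0.7]
finger_gap: -0.002
```

Emit:
step_arm --pt "0 -0.6 0 0"

```text
t: 4.32
tcp_pos: [0.6618, 0.8232, 0.3998]
tool_rot: [0.703, -0.04, -0.576, -0.415]
force: [-0.2, 0.4, 0.4]
finger_gap: 0.001
```

Emit:
step_arm --pt "0 -0.6 0 0"

```text
t: 4.4
tcp_pos: [0.665, 0.8267, 0.4097]
tool_rot: [0.704, -0.03, -0.57, -0.423]
force: [-0.1, -0.9, -0.4]
finger_gap: 0.001
```

Emit:
step_arm --pt "0 -0.6 0 0"

```text
t: 4.48
tcp_pos: [0.6679, 0.8299, 0.4204]
tool_rot: [0.704, -0.02, -0.564, -0.431]
force: [0.3, 0.2, 0.7]
finger_gap: 0.001
```

Emit:
step_arm --pt "0 -0.6 0 0"

```text
t: 4.57
tcp_pos: [0.6704, 0.8327, 0.4318]
tool_rot: [0.704, -0.01, -0.558, -0.439]
force: [0.3, 0.1, 0.1]
finger_gap: -0.001
```

Emit:
step_arm --pt "0 -0.6 0 0"

```text
t: 4.65
tcp_pos: [0.6727, 0.8351, 0.4439]
tool_rot: [0.704, -0.0, -0.552, -0.447]
force: [0.1, 0.3, -0.1]
finger_gap: 0.0
```

Emit:
step_arm --pt "0 -0.6 0 0"

```text
t: 4.73
tcp_pos: [0.6746, 0.8371, 0.4567]
tool_rot: [0.704, 0.009, -0.546, -0.454]
force: [0.2, -0.2, -0.4]
finger_gap: -0.002
```

Emit:
step_arm --pt "0 -0.6 0 0"

```text
t: 4.82
tcp_pos: [0.6762, 0.8387, 0.4701]
tool_rot: [0.704, 0.019, -0.539, -0.461]
force: [0.5, 0.1, -0.2]
finger_gap: 0.0
```

Emit:
step_arm --pt "0 -0.6 0 0"

```text
t: 4.9
tcp_pos: [0.6775, 0.8399, 0.4842]
tool_rot: [0.704, 0.028, -0.533, -0.469]
force: [-0.3, -0.4, 0.0]
finger_gap: 0.003
```

Run:
```python
from h import *
s,M=st(); print(s["q"][2])
```

```text
t 4.9 q [ 0.763  0.911  0.219  0.097  1.257 -1.687] tcp [0.6775 0.8399 0.4842] F [-0.3 -0.4  0. ] gap 0.003
[[0.43, -0.46, -0.777], [0.539, -0.559, 0.63], [-0.724, -0.69, 0.008]]
tilt 43.6 tilt az 51.4 y az -129.4 z az 141.0
0.218972091085362
```

Run:
```python
from h import *
s,M=st(); 
for tgt in [(.45,.15,.42),(.515,-.035,.23)]:
    print(to_tool(M,np.array(tgt)-s["tcp_pos"]))
```

```text
t 4.9 q [ 0.763  0.911  0.219  0.097  1.257 -1.687] tcp [0.6775 0.8399 0.4842] F [-0.3 -0.4  0. ] gap 0.003
[[0.43, -0.46, -0.777], [0.539, -0.559, 0.63], [-0.724, -0.69, 0.008]]
tilt 43.6 tilt az 51.4 y az -129.4 z az 141.0
[-0.4236  0.5346 -0.2581]
[-0.3579  0.7392 -0.4265]
```

Emit:
step_arm --pt "-0.024 0.03 -0.014 0" --pt "-0.048 0.06 -0.029 0" --pt "-0.071 0.089 -0.043 0" --pt "-0.095 0.119 -0.057 0" --pt "-0.118 0.149 -0.072 0" --pt "-0.142 0.179 -0.086 0" --pt "-0.165 0.208 -0.1 0" --pt "-0.189 0.238 -0.115 0"

```text
t: 5.57
tcp_pos: [0.5771, 0.5372, 0.4579]
tool_rot: [0.704, 0.029, -0.532, -0.469]
force: [1.0, -0.8, 0.7]
finger_gap: -0.006
```

Run:
```python
from h import *
s,M=st(); 
for tgt in [(.45,.15,.42),(.515,-.035,.23)]:
    print(to_tool(M,np.array(tgt)-s["tcp_pos"]))
```

```text
t 5.57 q [ 0.508  0.344  1.334  0.384  0.775 -2.13 ] tcp [0.5771 0.5372 0.4579] F [ 1.  -0.8  0.7] gap -0.006
[[0.432, -0.458, -0.777], [0.54, -0.558, 0.63], [-0.722, -0.692, 0.006]]
tilt 43.8 tilt az 51.4 y az -129.4 z az 141.0
[-0.2368  0.3006 -0.1454]
[-0.1715  0.5055 -0.3136]
```

Emit:
step_arm --pt "-0.03 0.037 -0.018 0" --pt "-0.059 0.075 -0.036 0" --pt "-0.089 0.113 -0.054 0" --pt "-0.118 0.15 -0.073 0" --pt "-0.15 0.188 -0.09 0"

```text
t: 5.98
tcp_pos: [0.5116, 0.3406, 0.4406]
tool_rot: [0.705, 0.03, -0.531, -0.469]
force: [0.9, -0.8, 0.7]
finger_gap: 0.003
```

Run:
```python
from h import *
s,M=st(); 
for tgt in [(.45,.15,.42),(.515,-.035,.23)]:
    print(to_tool(M,np.array(tgt)-s["tcp_pos"]))
```

```text
t 5.98 q [ 0.175  0.095  1.72   0.673  0.822 -2.625] tcp [0.5116 0.3406 0.4406] F [ 0.9 -0.8  0.7] gap 0.003
[[0.435, -0.456, -0.777], [0.541, -0.558, 0.63], [-0.72, -0.694, 0.004]]
tilt 43.9 tilt az 51.2 y az -129.3 z az 141.0
[-0.115   0.1487 -0.0723]
[-0.0499  0.3541 -0.24  ]
```

Emit:
step_arm --pt "-0.015 0.02 -0.01 0.12" --pt "-0.03 0.04 -0.02 0.24" --pt "-0.045 0.06 -0.03 0.36" --pt "-0.06 0.08 -0.04 0.48" --pt "-0.08 0.1 -0.05 0.6" --pt "-0.1 0.12 -0.06 0.72" --pt "-0.115 0.149 -0.072 0.84" --pt "-0.115 0.149 -0.072 0.96"

```text
t: 6.65
tcp_pos: [0.45, 0.1444, 0.4194]
tool_rot: [-0.407, 0.222, 0.48, 0.745]
force: [0.4, 0.4, -1.2]
finger_gap: 0.003
```

Emit:
step_arm --pt "0 0 0 0.12" --pt "0 0 0 0.24" --pt "0 0 0 0.36" --pt "0 0 0 0.48" --pt "0 0 0 0.6" --pt "0 0 0 0.72" --pt "0 0 0 0.84" --pt "0 0 0 0.96"

```text
t: 7.32
tcp_pos: [0.4502, 0.1441, 0.4203]
tool_rot: [-0.016, 0.418, 0.321, 0.85]
force: [-0.5, 0.1, -0.8]
finger_gap: -0.001
```

Run:
```python
from h import *
s,M=st(); 
ex=np.array([np.cos(np.radians(51)),np.sin(np.radians(51)),0])
z=M.T@np.array([ex[1],-ex[0],0]); print("turn needed",np.arctan2(-z[1],z[2]))
for tgt in [(.515,-.035,.23)]:
    print(to_tool(M,np.array(tgt)-s["tcp_pos"]))
```

```text
t 7.32 q [-0.399 -0.069  1.945  0.813  1.148 -1.222] tcp [0.4502 0.1441 0.4203] F [-0.5  0.1 -0.8] gap -0.001
[[0.444, -0.558, 0.701], [0.532, 0.794, 0.295], [-0.721, 0.242, 0.649]]
tilt 43.8 tilt az 50.1 y az 125.1 z az 22.9
turn needed 1.2037829648478615
[ 0.0708 -0.2243 -0.1311]
```

Emit:
step_arm --pt "0.009 -0.028 -0.016 0.12" --pt "0.018 -0.056 -0.033 0.24" --pt "0.027 -0.084 -0.049 0.36" --pt "0.036 -0.112 -0.066 0.48" --pt "0.044 -0.14 -0.082 0.6" --pt "0.053 -0.168 -0.098 0.72" --pt "0.062 -0.196 -0.115 0.84" --pt "0.071 -0.224 -0.131 0.96"

```text
t: 7.98
tcp_pos: [0.5159, -0.0368, 0.2294]
tool_rot: [0.38, 0.519, 0.089, 0.761]
force: [-0.1, 0.5, 0.5]
finger_gap: 0.003
```

Emit:
step_arm --pt "0 0 0 0.12" --pt "0 0 0 0.24" --pt "0 0 0 0.24"

```text
t: 8.23
tcp_pos: [0.5166, -0.0382, 0.2292]
tool_rot: [0.468, 0.525, 0.025, 0.71]
force: [-0.5, -1.3, 0.3]
finger_gap: 0.0
```

Run:
```python
from h import *
s,M=st(); 
np.savez("w1.npz",**{k:np.asarray(v) for k,v in cam("wrist").items()})
cv2.imwrite("pics/w1.png",optics.snapshot("wrist")[:,:,::-1])
```

```text
t 8.23 q [-0.73   0.419  1.992  0.949  1.017 -0.683] tcp [ 0.5166 -0.0382  0.2292] F [-0.5 -1.3  0.3] gap 0.0
[[0.448, 0.457, 0.769], [0.527, 0.56, -0.639], [-0.722, 0.691, 0.01]]
tilt 43.7 tilt az 49.7 y az 50.8 z az -39.7
```

View pics/w1.png

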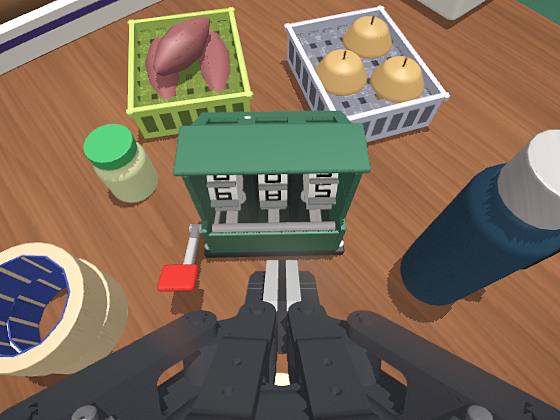

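Run:
```python
from h import *
crop("pics/w1.png","pics/w1c.png",150,100,240,200,3.3)
```

```text
(no output)
```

View pics/w1c.png

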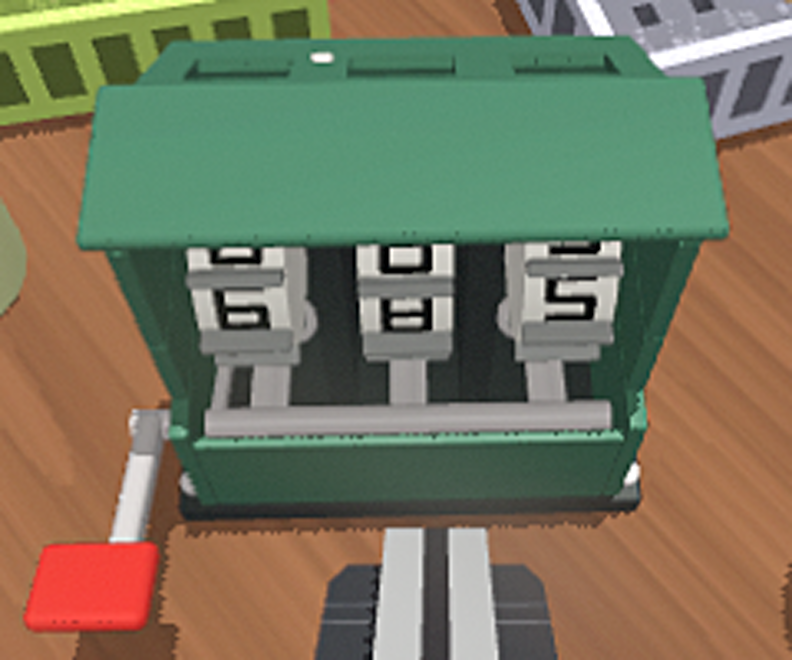

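```bash
cat > fit.py <<'E'
from h import *
from scipy.optimize import least_squares
def loadc(f): d=np.load(f); return {k:(float(d[k]) if d[k].ndim==0 else d[k]) for k in d}
def W(pose,P):
    x,y,a=pose[:3]; P=np.atleast_2d(P); c,s=np.cos(a),np.sin(a)
    return np.c_[x+c*P[:,0]-s*P[:,1],y+s*P[:,0]+c*P[:,1],P[:,2]]
E
python3 - <<'E'
from fit import *
pw=loadc("w1.npz"); ps,pt=cam("scene"),cam("top")
C=lambda x,y:np.array([150+x/3.3-.35,100+y/3.3-.35])
S=lambda x,y:np.array((160+x/3.4-.35,170+y/3.4-.35))
T=lambda x,y:np.array((180+x/2.7-.3,90+y/2.7-.3))
def run(use):
    def res(v):
        h=v[3]; r=[]
        def line(P):return P
        if 'w' in use:
            q=proj(pw,W(v,[[-.046,h,.152],[-.046,-h,.152],[-.101,.09,.071]]))
            r+=[q[0]-C(80,246),q[1]-C(726,238),q[2]-C(94,586)]
        if 't' in use:
            q=proj(pt,W(v,[[-.046,h,.157],[-.046,-h,.157],[-.101,.09,.071]]))
            r+=[q[0]-T(190,305),q[1]-T(297,170),q[2]-np.array([265.5,228.3])]
        if 's' in use:
            q=proj(ps,W(v,[[-.046,h,.157],[-.046,-h,.157],[-.101,.09,.071]]))
            r+=[q[0]-S(467,215),q[1]-S(248,220),q[2]-S(477,203)]
        return np.concatenate(r)
    o=least_squares(res,[.609,.081,.89,.078]); print(use,o.x[:2].round(4),np.degrees(o.x[2]).round(2),o.x[3].round(4)); print(o.fun.round(1)); return o.x
for u in ["w","t","s","ts","wts"]: v=run(u)
np.save("pose_w.npy",run("w"))
v=run("w")
print(((proj(pw,W(v,[[-.058,.066,.062],[-.058,-.066,.062],[-.036,.046,.095],[0,0,.131]]))-[150,100])*3.3).round(0))
s=telemetry.sense(); print("tip px",proj(pw,s["tcp_pos"]).round(1))
E
```

```text
w [0.6075 0.0841] 52.36 0.0777
[ 0.1  2.6 -0.  -0.2 -0.1 -2.4]
t [0.6079 0.0804] 52.42 0.0745
[-0.6 -0.1  0.   0.4  0.6 -0.3]
s [0.6081 0.0849] 51.73 0.0771
[-0.  -0.6 -0.   0.1  0.1  0.6]
ts [0.6079 0.0824] 52.14 0.0757
[-2.   0.3 -0.4  0.2 -0.4 -0.3 -1.4 -1.6 -0.1 -0.5 -0.8 -0.3]
wts [0.6075 0.0838] 52.33 0.0773
[ 0.8  2.8 -0.2  0.1  0.1 -2.2 -2.9  1.  -0.7 -0.3 -0.8 -0.2 -0.3 -1.4
 -0.4 -0.1 -0.5 -0.1]
w [0.6075 0.0841] 52.36 0.0777
[ 0.1  2.6 -0.  -0.2 -0.1 -2.4]
w [0.6075 0.0841] 52.36 0.0777
[ 0.1  2.6 -0.  -0.2 -0.1 -2.4]
[[192. 446.]
 [624. 433.]
 [246. 328.]
 [401. 145.]]
tip px [[280.7 276.8]]
```

Run:
```python
from fit import *
crop("pics/w1.png","pics/w1d.png",200,165,150,50,5.3)
pw=loadc("w1.npz"); v=np.load("pose_w.npy")
for Y in (.046,0,-.046):
  for th in (120,130,135,140,144,150,155,160,165,170,175,180,185,190):
    o=[]
    for r,d in ((36,0),(42,-2),(42,2)):
        a=np.radians(th); X=np.array([r*np.cos(a)-d*np.sin(a),0,95+r*np.sin(a)+d*np.cos(a)])/1e3; X[1]=Y
        o.append(((proj(pw,W(v,X))[0]-[200,165]+.5)*5.3).round(0))
    print(Y,th,*[x.tolist() for x in o])
```

```text
0.046 120 [111.0, 2.0] [105.0, -13.0] [106.0, 11.0]
0.046 130 [113.0, 39.0] [107.0, 32.0] [109.0, 56.0]
0.046 135 [114.0, 58.0] [109.0, 54.0] [110.0, 77.0]
0.046 140 [116.0, 76.0] [110.0, 75.0] [112.0, 98.0]
0.046 144 [117.0, 90.0] [112.0, 92.0] [114.0, 114.0]
0.046 150 [119.0, 110.0] [114.0, 116.0] [117.0, 137.0]
0.046 155 [121.0, 125.0] [116.0, 135.0] [119.0, 155.0]
0.046 160 [123.0, 140.0] [119.0, 153.0] [122.0, 171.0]
0.046 165 [125.0, 153.0] [121.0, 170.0] [124.0, 186.0]
0.046 170 [128.0, 165.0] [124.0, 185.0] [127.0, 199.0]
0.046 175 [130.0, 176.0] [127.0, 198.0] [130.0, 210.0]
0.046 180 [133.0, 185.0] [130.0, 209.0] [133.0, 220.0]
0.046 185 [135.0, 193.0] [133.0, 219.0] [136.0, 228.0]
0.046 190 [137.0, 199.0] [135.0, 227.0] [138.0, 234.0]
0 120 [384.0, -5.0] [384.0, -21.0] [385.0, 4.0]
0 130 [386.0, 32.0] [385.0, 24.0] [386.0, 48.0]
0 135 [386.0, 50.0] [386.0, 46.0] [387.0, 70.0]
0 140 [387.0, 68.0] [387.0, 68.0] [387.0, 91.0]
0 144 [387.0, 82.0] [387.0, 85.0] [388.0, 107.0]
0 150 [388.0, 102.0] [388.0, 109.0] [388.0, 130.0]
0 155 [388.0, 118.0] [388.0, 128.0] [389.0, 147.0]
0
[... 425 characters left out ...]
6.0, 25.0] [662.0, 17.0] [662.0, 41.0]
-0.046 135 [656.0, 43.0] [662.0, 39.0] [661.0, 63.0]
-0.046 140 [656.0, 61.0] [661.0, 61.0] [660.0, 83.0]
-0.046 144 [655.0, 75.0] [661.0, 77.0] [660.0, 99.0]
-0.046 150 [654.0, 95.0] [660.0, 102.0] [658.0, 122.0]
-0.046 155 [653.0, 111.0] [658.0, 121.0] [657.0, 140.0]
-0.046 160 [652.0, 125.0] [657.0, 138.0] [655.0, 156.0]
-0.046 165 [650.0, 139.0] [655.0, 155.0] [653.0, 171.0]
-0.046 170 [649.0, 151.0] [654.0, 170.0] [651.0, 184.0]
-0.046 175 [647.0, 161.0] [652.0, 183.0] [649.0, 196.0]
-0.046 180 [645.0, 171.0] [649.0, 195.0] [647.0, 205.0]
-0.046 185 [643.0, 178.0] [647.0, 204.0] [644.0, 213.0]
-0.046 190 [641.0, 185.0] [645.0, 213.0] [642.0, 219.0]
```

View pics/w1d.png

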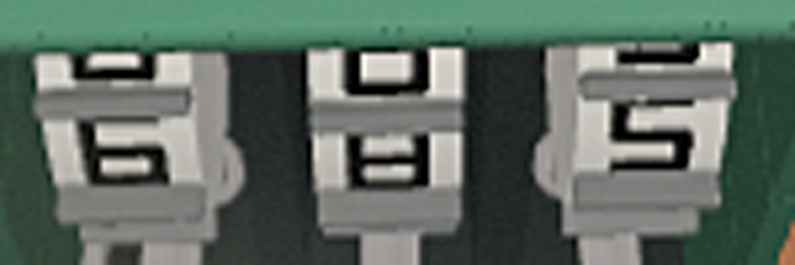

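Run:
```python
from h import *
s,M=st(); 
for tgt in [(.5,.25,.45),(.62,.80,.42)]:
    print(to_tool(M,np.array(tgt)-s["tcp_pos"]), to_tool(M,np.array(tgt)-np.array((.5,.25,.45))))
```

```text
t 8.28 q [-0.73   0.418  1.992  0.949  1.017 -0.687] tcp [ 0.5164 -0.0377  0.2296] F [ 0.  -0.2 -0.8] gap -0.002
[[0.447, 0.453, 0.771], [0.527, 0.563, -0.636], [-0.722, 0.691, 0.013]]
tilt 43.7 tilt az 49.7 y az 51.2 z az -39.5
[-0.0149  0.3069 -0.1928] [0. 0. 0.]
[ 0.3505  0.6502 -0.4506] [ 0.3653  0.3433 -0.2579]
```

Emit:
step_arm --pt "-0.002 0.035 -0.021 0" --pt "-0.004 0.07 -0.043 0" --pt "-0.005 0.105 -0.065 0" --pt "-0.007 0.14 -0.087 0" --pt "-0.009 0.175 -0.109 0" --pt "-0.011 0.21 -0.131 0" --pt "-0.013 0.245 -0.153 0" --pt "-0.014 0.28 -0.175 0"

```text
t: 8.95
tcp_pos: [0.5007, 0.2259, 0.4339]
tool_rot: [0.465, 0.523, 0.028, 0.713]
force: [0.9, 0.4, -0.2]
finger_gap: -0.004
```

Emit:
step_arm --pt "0.026 0.025 -0.018 0" --pt "0.052 0.05 -0.037 0" --pt "0.079 0.075 -0.056 0" --pt "0.105 0.1 -0.075 0" --pt "0.131 0.125 -0.094 0" --pt "0.157 0.15 -0.113 0" --pt "0.183 0.175 -0.132 0" --pt "0.21 0.2 -0.15 0"

```text
t: 9.62
tcp_pos: [0.5677, 0.5473, 0.42]
tool_rot: [0.464, 0.523, 0.03, 0.714]
force: [1.5, -1.2, -0.1]
finger_gap: 0.002
```

Run:
```python
from h import *
s,M=st(); 
for tgt in [(.62,.80,.42)]:
    print(to_tool(M,np.array(tgt)-s["tcp_pos"]))
```

```text
t 9.62 q [0.542 0.368 1.402 0.366 0.662 1.01 ] tcp [0.5677 0.5473 0.42  ] F [ 1.5 -1.2 -0.1] gap 0.002
[[0.451, 0.443, 0.775], [0.529, 0.567, -0.632], [-0.719, 0.695, 0.022]]
tilt 44.0 tilt az 49.5 y az 52.0 z az -39.2
[ 0.1572  0.1664 -0.1191]
```

Emit:
step_arm --pt "0.02 0.032 -0.015 0" --pt "0.04 0.063 -0.03 0" --pt "0.06 0.095 -0.045 0" --pt "0.08 0.126 -0.06 0" --pt "0.1 0.158 -0.075 0" --pt "0.12 0.19 -0.09 0" --pt "0.14 0.222 -0.105 0" --pt "0.156 0.252 -0.119 0"

```text
t: 10.28
tcp_pos: [0.655, 0.846, 0.4808]
tool_rot: [0.463, 0.523, 0.032, 0.715]
force: [0.9, 1.9, 0.1]
finger_gap: 0.003
```

Emit:
step_arm --pt "0 0.6 0 0"

```text
t: 10.37
tcp_pos: [0.6599, 0.8569, 0.4909]
tool_rot: [0.464, 0.523, 0.038, 0.714]
force: [37.0, 47.6, 46.2]
finger_gap: 0.0
```

Emit:
step_arm --pt "0 0.6 0 0"

```text
t: 10.45
tcp_pos: [0.66, 0.8539, 0.4989]
tool_rot: [0.464, 0.522, 0.044, 0.714]
force: [0.4, -0.9, -2.4]
finger_gap: -0.001
```

Run:
```python
from h import *
s,M=st();
```

```text
t 10.45 q [0.792 0.897 0.225 0.067 1.234 1.453] tcp [0.66   0.8539 0.4989] F [ 0.4 -0.9 -2.4] gap -0.001
[[0.451, 0.423, 0.786], [0.547, 0.565, -0.618], [-0.705, 0.709, 0.024]]
tilt 45.2 tilt az 50.5 y az 53.2 z az -38.2
```

Emit:
step_arm --pt "0 0.6 0 0"

```text
t: 10.53
tcp_pos: [0.6595, 0.8506, 0.5206]
tool_rot: [0.47, 0.517, 0.053, 0.714]
force: [0.3, -0.4, 0.3]
finger_gap: -0.001
```

Emit:
step_arm --pt "0 0.6 0 0"

```text
t: 10.62
tcp_pos: [0.659, 0.849, 0.5428]
tool_rot: [0.477, 0.509, 0.065, 0.714]
force: [0.4, 1.8, 3.0]
finger_gap: 0.004
```

Emit:
step_arm --pt "0 0.6 0 0"

```text
t: 10.7
tcp_pos: [0.6585, 0.8488, 0.5615]
tool_rot: [0.484, 0.501, 0.076, 0.713]
force: [0.2, -0.9, 0.9]
finger_gap: -0.002
```

Emit:
step_arm --pt "0 0.6 0 0"

```text
t: 10.78
tcp_pos: [0.6581, 0.8491, 0.5788]
tool_rot: [0.492, 0.493, 0.087, 0.712]
force: [-0.9, 0.2, 0.7]
finger_gap: -0.004
```

Run:
```python
from h import *
s,M=st();
```

```text
t 10.78 q [0.787 0.837 0.218 0.083 1.185 1.441] tcp [0.6581 0.8491 0.5788] F [-0.9  0.2  0.7] gap -0.004
[[0.498, 0.362, 0.788], [0.608, 0.501, -0.615], [-0.618, 0.786, 0.03]]
tilt 51.9 tilt az 50.7 y az 54.2 z az -38.0
```

Emit:
step_arm --pt "0 0.6 0 0"

```text
t: 10.87
tcp_pos: [0.6572, 0.8492, 0.5957]
tool_rot: [0.499, 0.486, 0.097, 0.711]
force: [-1.5, -0.4, 0.1]
finger_gap: 0.003
```

Emit:
step_arm --pt "0 0.6 0 0"

```text
t: 10.95
tcp_pos: [0.6557, 0.8487, 0.6125]
tool_rot: [0.506, 0.478, 0.107, 0.71]
force: [0.4, 0.2, 0.3]
finger_gap: -0.002
```

Emit:
step_arm --pt "0 0.6 0 0"

```text
t: 11.03
tcp_pos: [0.6538, 0.8475, 0.6296]
tool_rot: [0.512, 0.471, 0.116, 0.709]
force: [0.1, 1.0, -0.0]
finger_gap: 0.008
```

Emit:
step_arm --pt "0 0.6 0 0"

```text
t: 11.12
tcp_pos: [0.6513, 0.8456, 0.647]
tool_rot: [0.518, 0.464, 0.125, 0.707]
force: [-0.4, 0.1, 0.2]
finger_gap: 0.003
```

Emit:
step_arm --pt "0 0.6 0 0"

```text
t: 11.2
tcp_pos: [0.6484, 0.843, 0.6648]
tool_rot: [0.524, 0.458, 0.134, 0.706]
force: [0.1, -0.1, -0.1]
finger_gap: -0.002
```

Emit:
step_arm --pt "0 0.6 0 0"

```text
t: 11.28
tcp_pos: [0.645, 0.8399, 0.6831]
tool_rot: [0.529, 0.452, 0.142, 0.704]
force: [0.2, 0.4, 0.0]
finger_gap: -0.003
```

Emit:
step_arm --pt "0 0.6 0 0"

```text
t: 11.37
tcp_pos: [0.6412, 0.8362, 0.7016]
tool_rot: [0.534, 0.445, 0.151, 0.702]
force: [-0.3, -0.3, -0.2]
finger_gap: 0.002
```

Emit:
step_arm --pt "0 0.6 0 0"

```text
t: 11.45
tcp_pos: [0.637, 0.832, 0.7203]
tool_rot: [0.54, 0.439, 0.159, 0.701]
force: [0.4, 0.4, 0.6]
finger_gap: -0.001
```

Run:
```python
from h import *
s,M=st();
```

```text
t 11.45 q [0.784 0.725 0.219 0.107 1.09  1.438] tcp [0.637  0.832  0.7203] F [0.4 0.4 0.6] gap -0.001
[[0.564, 0.25, 0.787], [0.697, 0.367, -0.616], [-0.443, 0.896, 0.033]]
tilt 63.7 tilt az 51.0 y az 55.7 z az -38.1
```

Emit:
step_arm --pt "0 0.6 0 0"

```text
t: 11.53
tcp_pos: [0.6326, 0.8274, 0.7392]
tool_rot: [0.545, 0.432, 0.168, 0.699]
force: [-0.0, 0.6, -0.2]
finger_gap: -0.002
```

Emit:
step_arm --pt "0 0.6 0 0"

```text
t: 11.62
tcp_pos: [0.6278, 0.8224, 0.7582]
tool_rot: [0.55, 0.426, 0.176, 0.697]
force: [0.1, -0.1, 0.0]
finger_gap: 0.0
```

Run:
```python
from h import *
s,M=st(); 
for tgt in [(.52,.50,.55),(.47,.2,.45)]:
    print(to_tool(M,np.array(tgt)-s["tcp_pos"]))
```

```text
t 11.62 q [0.782 0.692 0.219 0.114 1.076 1.437] tcp [0.6278 0.8224 0.7582] F [ 0.1 -0.1  0. ] gap 0.0
[[0.576, 0.223, 0.787], [0.713, 0.333, -0.617], [-0.4, 0.916, 0.033]]
tilt 66.4 tilt az 51.1 y az 56.2 z az -38.1
[-0.2088 -0.3222  0.1072]
[-0.4116 -0.525   0.2495]
```

Emit:
step_arm --pt "-0.02 -0.03 0.01 0" --pt "-0.04 -0.062 0.02 0" --pt "-0.06 -0.094 0.031 0" --pt "-0.08 -0.126 0.042 0" --pt "-0.102 -0.158 0.053 0" --pt "-0.123 -0.19 0.064 0" --pt "-0.144 -0.222 0.074 0" --pt "-0.165 -0.254 0.085 0"

```text
t: 12.28
tcp_pos: [0.5424, 0.5682, 0.5965]
tool_rot: [0.55, 0.425, 0.176, 0.697]
force: [-0.6, 1.0, 0.7]
finger_gap: -0.0
```

Run:
```python
from h import *
s,M=st(); 
for tgt in [(.47,.2,.45)]:
    print(to_tool(M,np.array(tgt)-s["tcp_pos"]))
```

```text
t 12.28 q [0.548 0.202 1.425 0.724 0.484 0.729] tcp [0.5424 0.5682 0.5965] F [-0.6  1.   0.7] gap -0.0
[[0.577, 0.221, 0.786], [0.713, 0.332, -0.617], [-0.398, 0.917, 0.034]]
tilt 66.6 tilt az 51.0 y az 56.3 z az -38.1
[-0.2462 -0.2726  0.1654]
```

Emit:
step_arm --pt "-0.025 -0.027 0.016 0" --pt "-0.05 -0.054 0.033 0" --pt "-0.074 -0.082 0.05 0" --pt "-0.098 -0.109 0.066 0" --pt "-0.123 -0.136 0.083 0" --pt "-0.148 -0.164 0.099 0" --pt "-0.172 -0.191 0.116 0" --pt "-0.197 -0.218 0.132 0"

```text
t: 12.95
tcp_pos: [0.4833, 0.2725, 0.4801]
tool_rot: [0.55, 0.423, 0.177, 0.698]
force: [1.0, -0.9, -0.7]
finger_gap: -0.002
```

Run:
```python
from h import *
s,M=st(); 
for tgt in [(.47,.15,.42),(.50,-.055,.20)]:
    print(to_tool(M,np.array(tgt)-s["tcp_pos"]))
```

```text
t 12.95 q [-0.164 -0.023  2.015  1.355  0.955 -0.284] tcp [0.4833 0.2725 0.4801] F [ 1.  -0.9 -0.7] gap -0.002
[[0.579, 0.218, 0.786], [0.713, 0.333, -0.618], [-0.396, 0.918, 0.037]]
tilt 66.7 tilt az 50.9 y az 56.8 z az -38.2
[-0.0712 -0.0988  0.063 ]
[-0.1128 -0.3623  0.2049]
```

Emit:
step_arm --pt "-0.01 -0.033 0.019 0.12" --pt "-0.02 -0.066 0.037 0.24" --pt "-0.031 -0.099 0.056 0.36" --pt "-0.041 -0.132 0.075 0.48" --pt "-0.051 -0.165 0.093 0.6" --pt "-0.062 -0.198 0.112 0.72" --pt "-0.072 -0.231 0.13 0.84" --pt "-0.082 -0.264 0.149 0.96"

```text
t: 13.62
tcp_pos: [0.4956, 0.0319, 0.275]
tool_rot: [0.811, 0.456, -0.04, 0.364]
force: [0.9, -0.3, 0.2]
finger_gap: -0.001
```

Run:
```python
from h import *
s,M=st(); 
z=M.T@np.array([0,0,-1.]); print("turn needed",np.arctan2(-z[1],z[2]))
for tgt in [(.50,-.055,.20)]:
    print(to_tool(M,np.array(tgt)-s["tcp_pos"]))
```

```text
t 13.62 q [-0.811  0.488  2.181  1.269  1.265 -0.156] tcp [0.4956 0.0319 0.275 ] F [ 0.9 -0.3  0.2] gap -0.001
[[0.581, 0.769, 0.268], [0.711, -0.318, -0.627], [-0.397, 0.555, -0.731]]
tilt 66.6 tilt az 50.8 y az -22.5 z az -66.9
turn needed 0.648884559305635
[-0.0295 -0.0106  0.1106]
```

Emit:
step_arm --pt "-0.008 -0.003 0.028 0.12" --pt "-0.016 -0.006 0.056 0.24" --pt "-0.024 -0.009 0.084 0.36" --pt "-0.03 -0.011 0.11 0.48" --pt "-0.03 -0.011 0.11 0.6" --pt "-0.03 -0.011 0.11 0.65" --pt "-0.03 -0.011 0.11 0.65"

```text
t: 14.2
tcp_pos: [0.4998, -0.0564, 0.2]
tool_rot: [0.885, 0.419, -0.184, 0.087]
force: [-0.1, 0.7, -0.3]
finger_gap: -0.001
```

Run:
```python
from h import *
s,M=st(); 
np.savez("w2.npz",tcp=s["tcp_pos"],**{k:np.asarray(v) for k,v in cam("wrist").items()})
cv2.imwrite("pics/w2.png",optics.snapshot("wrist")[:,:,::-1])
```

```text
t 14.2 q [-0.95   0.697  2.088  1.182  1.277  0.36 ] tcp [ 0.4998 -0.0564  0.2   ] F [-0.1  0.7 -0.3] gap -0.001
[[0.582, 0.773, -0.252], [0.709, -0.634, -0.308], [-0.398, 0.0, -0.917]]
tilt 66.5 tilt az 50.6 y az -39.4 z az -129.3
```

View pics/w2.png

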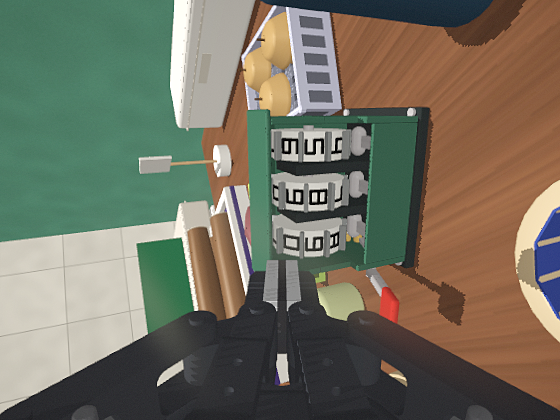

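Run:
```python
from h import *
im=cv2.imread("pics/w2.png")[105:275,240:430]; im=cv2.resize(im,None,fx=4,fy=4,interpolation=cv2.INTER_CUBIC)
cv2.imwrite("pics/w2c.png",cv2.resize(im,(760,680)))
```

```text
(no output)
```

View pics/w2c.png

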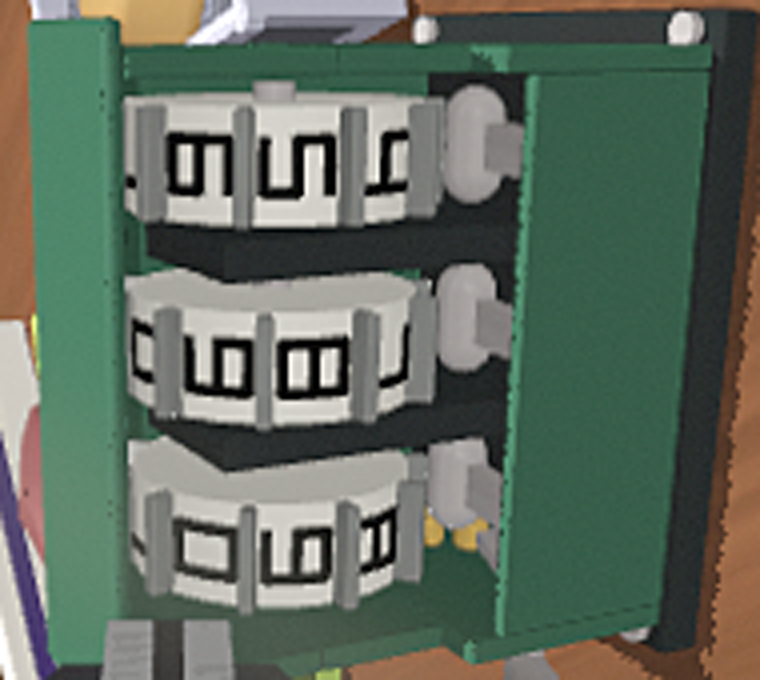

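```bash
cat > ridge.py <<'E'
from fit import *
def ridgept(Y,th,r,d,dy=0):
    a=np.radians(th); return np.array([r*np.cos(a)-d*np.sin(a),Y+dy,95+r*np.sin(a)+d*np.cos(a)])/1e3
E
python3 - <<'E'
from ridge import *
pw=loadc("w2.npz"); 
v=np.array([.6076,.0838,np.radians(52.3)])
k=lambda P:((proj(pw,W(v,P))-[240,105])*4).round(0).tolist()
print("hood",k([[-.046,-.077,.152],[-.046,.077,.152]]),"wall",k([[-.058,-.066,.062],[-.058,.066,.062]]))
for Y in (-46,0,46):
  print(Y)
  for th in (108,144,180,216): print(th,k([ridgept(Y,th,42,-2),ridgept(Y,th,42,2)]),"ends",k([ridgept(Y,th,42,0,-13),ridgept(Y,th,42,0,13)]))
print("tip",proj(pw,pw["tcp"]))
E
```

```text
hood [[122.0, 17.0], [136.0, 729.0]] wall [[531.0, 68.0], [500.0, 634.0]]
-46
108 [[135.0, 161.0], [146.0, 162.0]] ends [[139.0, 103.0], [141.0, 219.0]]
144 [[233.0, 165.0], [251.0, 165.0]] ends [[242.0, 104.0], [241.0, 225.0]]
180 [[350.0, 164.0], [366.0, 163.0]] ends [[360.0, 103.0], [357.0, 222.0]]
216 [[429.0, 157.0], [435.0, 156.0]] ends [[434.0, 99.0], [430.0, 212.0]]
0
108 [[138.0, 358.0], [149.0, 360.0]] ends [[143.0, 305.0], [145.0, 412.0]]
144 [[233.0, 370.0], [250.0, 371.0]] ends [[241.0, 314.0], [241.0, 426.0]]
180 [[346.0, 368.0], [361.0, 366.0]] ends [[355.0, 311.0], [352.0, 422.0]]
216 [[422.0, 352.0], [428.0, 349.0]] ends [[427.0, 297.0], [423.0, 402.0]]
46
108 [[141.0, 541.0], [152.0, 545.0]] ends [[146.0, 492.0], [148.0, 592.0]]
144 [[232.0, 560.0], [249.0, 561.0]] ends [[241.0, 509.0], [241.0, 612.0]]
180 [[342.0, 557.0], [356.0, 555.0]] ends [[350.0, 504.0], [348.0, 607.0]]
216 [[415.0, 533.0], [421.0, 528.0]] ends [[420.0, 481.0], [416.0, 579.0]]
tip [[282.00034631 277.73461778]]
```

```bash
cat > plan.py <<'E'
from ridge import *
V=np.array([.6076,.0838,np.radians(52.3)])
def go(pts,M,p,t):
    f=np.array([np.sin(t),-np.cos(t)]); sd=np.array([-np.cos(t),-np.sin(t)])
    for (Y,s,d) in pts:
        q=np.array([0,95.])-d*f+s*sd
        X=W(V,np.array([q[0],Y,q[1]])/1e3)[0]
        print((Y,s,d),"->",to_tool(M,X-p).round(4).tolist())
def run(pts):
    s,M=st(); t=np.arccos(-M[2,0]); go(pts,M,s["tcp_pos"],t)
def contact(th,t,d):
    de=np.radians(th-90-t)
    rho=(d-2*np.sin(de))/np.cos(de) if de>0 else 42
    return rho, rho*np.sin(de)-2*np.cos(de)-7
E
python3 - <<'E'
from plan import *
run([(0,-15,85),(0,-15,50),(0,-15,37),(0,-5,37),(0,6.7,36.6)])
for th in (151,160,170,180,187,190): print(th,contact(th,66.5,36.5))
E
```

```text
t 14.25 q [-0.95   0.696  2.089  1.182  1.277  0.358] tcp [ 0.4996 -0.0559  0.2003] F [ 0.3 -0.1  0.4] gap 0.001
[[0.582, 0.774, -0.251], [0.709, -0.633, -0.309], [-0.398, 0.002, -0.917]]
tilt 66.5 tilt az 50.7 y az -39.3 z az -129.0
(0, -15, 85) -> [0.1188, -0.003, 0.0113]
(0, -15, 50) -> [0.1538, -0.0039, 0.0113]
(0, -15, 37) -> [0.1668, -0.0043, 0.0113]
(0, -5, 37) -> [0.1668, -0.0042, 0.0213]
(0, 6.7, 36.6) -> [0.1672, -0.0041, 0.033]
151 (42, np.float64(-13.016314002583766))
160 (np.float64(36.44588183724958), np.float64(-6.77130173861968))
170 (np.float64(37.05699705061988), np.float64(-0.2939556809061834))
180 (np.float64(38.93147554819409), np.float64(6.689769477958135))
187 (np.float64(41.18352175533962), np.float64(12.17895889177856))
190 (np.float64(42.44720930933969), np.float64(14.760413096972542))
```

Emit:
step_arm --pt "0.03 -0.001 0.011 0" --pt "0.06 -0.003 0.011 0" --pt "0.09 -0.003 0.011 0" --pt "0.115 -0.003 0.011 0" --pt "0.135 -0.004 0.011 0" --pt "0.144 -0.004 0.011 0" --pt "0.144 -0.004 0.011 0"

```text
t: 14.83
tcp_pos: [0.5777, 0.0473, 0.1327]
tool_rot: [0.884, 0.421, -0.183, 0.089]
force: [0.7, -0.6, 0.3]
finger_gap: 0.001
```

```bash
cat > look.py <<'E'
import sys
from plan import *
def look(tag,crop_=(190,80,260,200),sc=3):
    s=telemetry.sense(); np.savez(tag+".npz",tcp=s["tcp_pos"],M=R.from_quat(s["tool_rot"]).as_matrix(),**{k:np.asarray(v) for k,v in cam("wrist").items()})
    im=optics.snapshot("wrist")[:,:,::-1]; cv2.imwrite(f"pics/{tag}.png",im)
    x,y,w,h=crop_; cv2.imwrite(f"pics/{tag}c.png",cv2.resize(im[y:y+h,x:x+w],None,fx=sc,fy=sc,interpolation=cv2.INTER_CUBIC))
E
python3 - <<'E'
from look import *
look("w3"); run([(0,-15,50),(0,-15,37),(0,-5,37),(0,6.7,36.6)])
E
```

```text
t 14.88 q [-0.642  0.858  2.053  1.513  1.163  0.247] tcp [0.5775 0.0462 0.1331] F [ 0.2  0.5 -0.1] gap -0.001
[[0.58, 0.775, -0.249], [0.71, -0.631, -0.311], [-0.398, 0.004, -0.917]]
tilt 66.5 tilt az 50.8 y az -39.2 z az -128.7
(0, -15, 50) -> [0.0094, 0.0006, 0.0007]
(0, -15, 37) -> [0.0224, 0.0002, 0.0007]
(0, -5, 37) -> [0.0224, 0.0003, 0.0107]
(0, 6.7, 36.6) -> [0.0228, 0.0004, 0.0224]
```

View pics/w3.png

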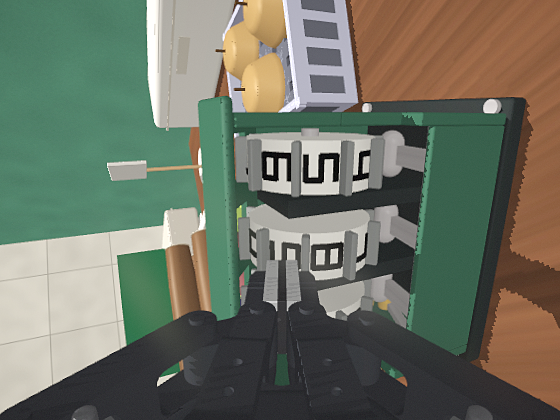

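Run:
```python
from look import *
d=loadc("w3.npz"); 
for k in (0,15,30,45,60,75):
    print(k,[ (proj(d,d["tcp"]+d["M"]@np.array([-k,yy,zz])/1e3)[0]).round(0).tolist() for yy in(11,) for zz in (-20,-15,-7,7,15)])
crop("pics/w3.png","pics/w3c.png",180,200,210,130,3.8)
```

```text
0 [[237.0, 256.0], [248.0, 256.0], [266.0, 256.0], [298.0, 256.0], [316.0, 256.0]]
15 [[233.0, 271.0], [245.0, 271.0], [265.0, 271.0], [299.0, 271.0], [319.0, 271.0]]
30 [[227.0, 289.0], [241.0, 289.0], [263.0, 289.0], [301.0, 289.0], [323.0, 289.0]]
45 [[220.0, 313.0], [236.0, 313.0], [261.0, 313.0], [304.0, 313.0], [328.0, 312.0]]
60 [[212.0, 342.0], [229.0, 342.0], [257.0, 342.0], [307.0, 342.0], [335.0, 342.0]]
75 [[200.0, 382.0], [221.0, 382.0], [253.0, 382.0], [311.0, 382.0], [344.0, 382.0]]
```

View pics/w3c.png

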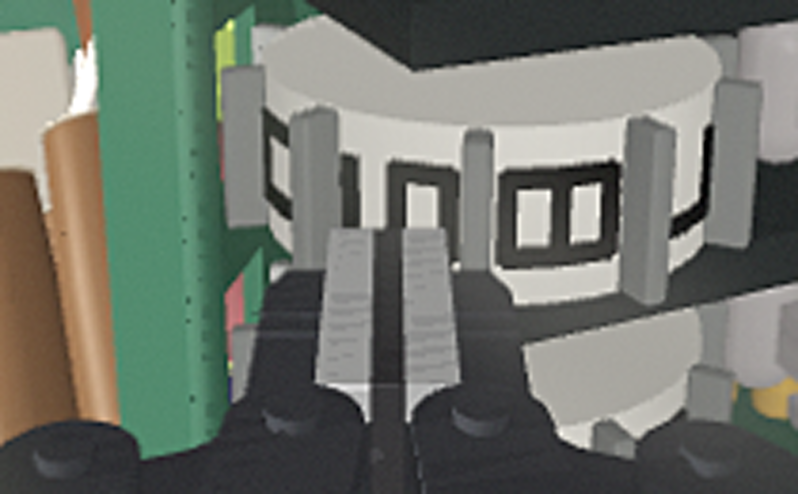

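Emit:
step_arm --pt "0.012 0 0.001 0" --pt "0.0224 0 0.001 0" --pt "0.0224 0 0.001 0" --pt "0.0224 0 0.007 0" --pt "0.0224 0 0.013 0" --pt "0.0226 0 0.018 0" --pt "0.0228 0 0.0224 0" --pt "0.0228 0 0.0224 0"

```text
t: 15.55
tcp_pos: [0.5849, 0.0546, 0.1024]
tool_rot: [0.885, 0.42, -0.184, 0.088]
force: [0.6, 0.4, -1.0]
finger_gap: 0.002
```

Run:
```python
from look import *
run([(0,6.7,36.6),(0,5,36.6),(0,5,60)]); look("w4",(180,120,240,190),3.3)
```

```text
t 15.55 q [-0.616  0.929  2.037  1.564  1.155  0.189] tcp [0.5849 0.0546 0.1024] F [ 0.6  0.4 -1. ] gap 0.002
[[0.581, 0.775, -0.251], [0.71, -0.632, -0.31], [-0.399, 0.002, -0.917]]
tilt 66.5 tilt az 50.7 y az -39.2 z az -128.9
(0, 6.7, 36.6) -> [0.0003, 0.0001, -0.0013]
(0, 5, 36.6) -> [0.0003, 0.0001, -0.003]
(0, 5, 60) -> [-0.0231, 0.0007, -0.003]
```

View pics/w4c.png

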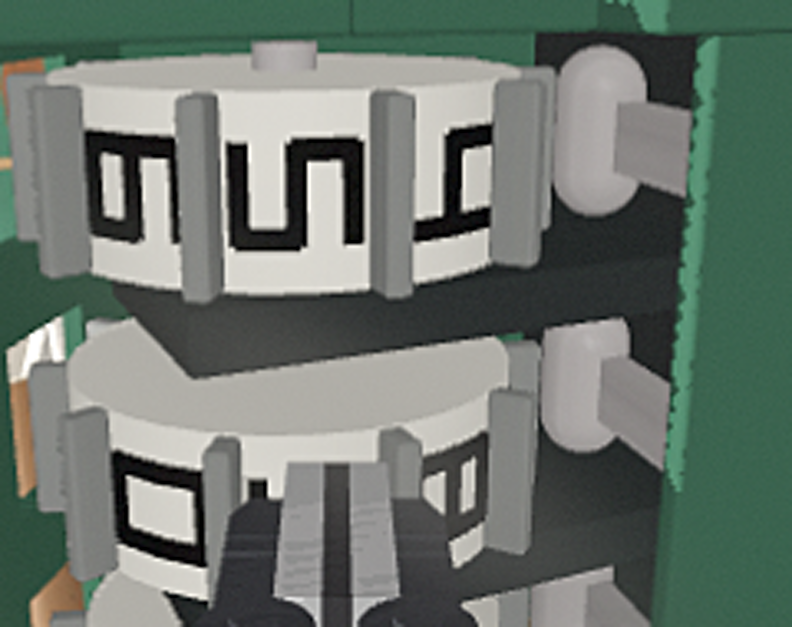

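Emit:
step_arm --pt "0 0 -0.003 0" --pt "-0.012 0 -0.003 0" --pt "-0.03 0 -0.003 0" --pt "-0.03 0 -0.003 0"

```text
t: 15.93
tcp_pos: [0.568, 0.033, 0.1182]
tool_rot: [0.885, 0.419, -0.184, 0.089]
force: [-1.0, -0.3, 0.5]
finger_gap: -0.003
```

```bash
cat >> look.py <<'E'
def angles(tag,crop_=None,sc=1):
    pw=loadc(tag+".npz"); x0,y0=(crop_[0],crop_[1]) if crop_ else (0,0)
    k=lambda P:(((proj(pw,W(V,P))-[x0,y0]+.5)*sc)-.5).round(0).tolist()
    for Y in (-46,0,46):
        for th in (140,144,148,176,180,184): print(Y,th,"outer face upper/lower edges",k([ridgept(Y,th,42,-2,-13),ridgept(Y,th,42,2,-13)]),k([ridgept(Y,th,42,-2,13),ridgept(Y,th,42,2,13)]))
E
python3 - <<'E'
from look import *
c=(180,100,240,190); look("w5",c,3.3); angles("w5",c,3.3); run([])
E
```

```text
-46 140 outer face upper/lower edges [[211.0, 139.0], [236.0, 139.0]] [[218.0, 310.0], [242.0, 311.0]]
-46 144 outer face upper/lower edges [[230.0, 139.0], [256.0, 139.0]] [[235.0, 311.0], [260.0, 312.0]]
-46 148 outer face upper/lower edges [[249.0, 139.0], [275.0, 139.0]] [[253.0, 311.0], [279.0, 312.0]]
-46 176 outer face upper/lower edges [[386.0, 137.0], [411.0, 136.0]] [[386.0, 309.0], [410.0, 307.0]]
-46 180 outer face upper/lower edges [[405.0, 137.0], [428.0, 136.0]] [[404.0, 307.0], [426.0, 305.0]]
-46 184 outer face upper/lower edges [[422.0, 136.0], [445.0, 135.0]] [[420.0, 306.0], [442.0, 303.0]]
0 140 outer face upper/lower edges [[222.0, 433.0], [246.0, 435.0]] [[228.0, 582.0], [251.0, 585.0]]
0 144 outer face upper/lower edges [[239.0, 434.0], [264.0, 436.0]] [[244.0, 584.0], [268.0, 586.0]]
0 148 outer face upper/lower edges [[257.0, 435.0], [282.0, 436.0]] [[262.0, 586.0], [286.0, 587.0]]
0 176 outer face upper/lower edges [[386.0, 432.0], [409.0, 429.0]] [[385.0, 582.0], [408.0, 578.0]]
0 180 outer face upper/lower edges [[403.0, 430.0], [425.0, 427.0]] [[402.0, 5
[... 267 characters left out ...]
.0, 691.0], [271.0, 694.0]] [[253.0, 822.0], [275.0, 825.0]]
46 148 outer face upper/lower edges [[265.0, 693.0], [288.0, 695.0]] [[269.0, 824.0], [291.0, 826.0]]
46 176 outer face upper/lower edges [[385.0, 689.0], [407.0, 685.0]] [[384.0, 820.0], [405.0, 815.0]]
46 180 outer face upper/lower edges [[401.0, 686.0], [422.0, 681.0]] [[400.0, 816.0], [420.0, 810.0]]
46 184 outer face upper/lower edges [[416.0, 683.0], [436.0, 677.0]] [[415.0, 812.0], [434.0, 805.0]]
t 15.98 q [-0.679  0.894  2.061  1.499  1.166  0.2  ] tcp [0.5684 0.0334 0.118 ] F [-0.6 -1.  -0.2] gap -0.003
[[0.582, 0.774, -0.251], [0.708, -0.634, -0.311], [-0.399, 0.003, -0.917]]
tilt 66.5 tilt az 50.6 y az -39.3 z az -128.9
```

View pics/w5c.png

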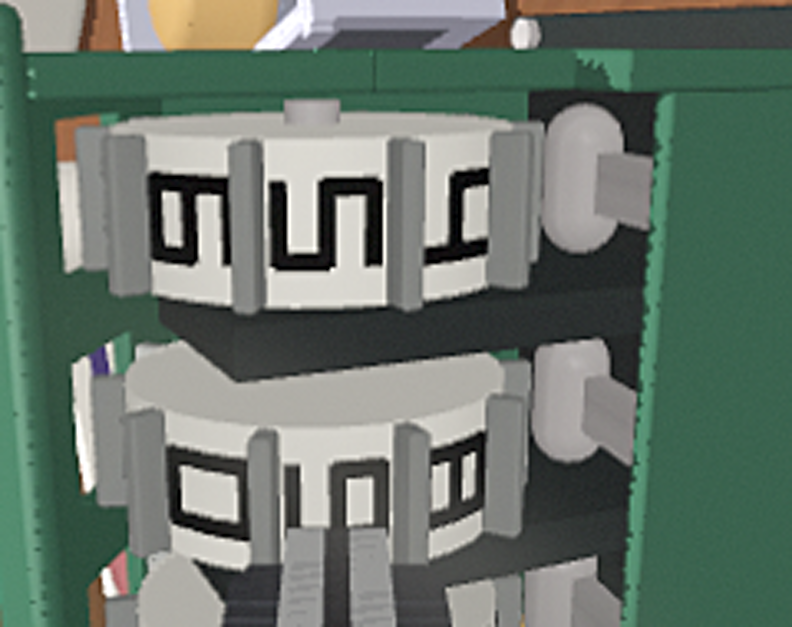

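Run:
```python
from look import *
run([(-46,3,60),(-46,3,37),(-46,12,36.3),(-46,10,36.3),(-46,10,50),(-46,-15.5,50),(-46,-15.5,37),(-46,0,37),(-46,12,36.3)])
```

```text
t 15.98 q [-0.679  0.894  2.061  1.499  1.166  0.2  ] tcp [0.5684 0.0334 0.118 ] F [-0.6 -1.  -0.2] gap -0.003
[[0.582, 0.774, -0.251], [0.708, -0.634, -0.311], [-0.399, 0.003, -0.917]]
tilt 66.5 tilt az 50.6 y az -39.3 z az -128.9
(-46, 3, 60) -> [0.0089, 0.0459, -0.0018]
(-46, 3, 37) -> [0.0319, 0.0453, -0.0018]
(-46, 12, 36.3) -> [0.0326, 0.0454, 0.0072]
(-46, 10, 36.3) -> [0.0326, 0.0453, 0.0052]
(-46, 10, 50) -> [0.0189, 0.0457, 0.0052]
(-46, -15.5, 50) -> [0.0189, 0.0455, -0.0203]
(-46, -15.5, 37) -> [0.0319, 0.0452, -0.0203]
(-46, 0, 37) -> [0.0319, 0.0453, -0.0048]
(-46, 12, 36.3) -> [0.0326, 0.0454, 0.0072]
```

Emit:
step_arm --pt "0 0.025 -0.002 0" --pt "0.009 0.0455 -0.002 0" --pt "0.02 0.0455 -0.002 0" --pt "0.032 0.0455 -0.002 0" --pt "0.032 0.0455 -0.002 0" --pt "0.0325 0.0455 0.003 0" --pt "0.0326 0.0455 0.006 0" --pt "0.0326 0.0455 0.006 0"

```text
t: 16.65
tcp_pos: [0.6217, 0.0248, 0.0995]
tool_rot: [0.886, 0.417, -0.184, 0.088]
force: [-3.9, -10.2, 4.4]
finger_gap: -0.0
```

Run:
```python
from look import *
run([(-46,12,36.3),(-46,10,36.3),(-46,10,50),(-46,-15.5,50),(-46,-15.5,37),(-46,0,37),(-46,12,36.3)])
```

```text
t 16.65 q [-0.622  0.93   1.927  1.516  1.158  0.307] tcp [0.6217 0.0248 0.0995] F [ -3.9 -10.2   4.4] gap -0.0
[[0.585, 0.771, -0.252], [0.706, -0.637, -0.309], [-0.399, 0.003, -0.917]]
tilt 66.5 tilt az 50.3 y az -39.6 z az -129.2
(-46, 12, 36.3) -> [0.0004, -0.0012, 0.001]
(-46, 10, 36.3) -> [0.0004, -0.0012, -0.001]
(-46, 10, 50) -> [-0.0133, -0.0008, -0.001]
(-46, -15.5, 50) -> [-0.0133, -0.001, -0.0265]
(-46, -15.5, 37) -> [-0.0003, -0.0014, -0.0265]
(-46, 0, 37) -> [-0.0003, -0.0013, -0.011]
(-46, 12, 36.3) -> [0.0004, -0.0012, 0.001]
```

Emit:
step_arm --pt "-0.003 -0.001 -0.001 0" --pt "-0.015 -0.001 -0.002 0" --pt "-0.025 -0.001 -0.01 0" --pt "-0.025 -0.001 -0.025 0" --pt "-0.025 -0.001 -0.0265 0"

```text
t: 17.07
tcp_pos: [0.6127, 0.0166, 0.1362]
tool_rot: [0.886, 0.417, -0.183, 0.088]
force: [-0.0, 1.1, 0.1]
finger_gap: -0.002
```

Run:
```python
from look import *
c=(180,180,200,150); look("w6",c,4); 
pw=loadc("w6.npz"); k=lambda P:(((proj(pw,W(V,P))-[180,180]+.5)*4)-.5).round(0).tolist()
for th in (144,148,152,156,180,184,188,192): print(th,k([ridgept(-46,th,42,-2,-13),ridgept(-46,th,42,2,-13)]))
run([(-46,-15.5,50),(-46,-15.5,37.5),(-46,0,37.5),(-46,12,37)])
```

```text
144 [[462.0, 215.0], [493.0, 217.0]]
148 [[485.0, 217.0], [517.0, 218.0]]
152 [[508.0, 218.0], [540.0, 218.0]]
156 [[532.0, 218.0], [564.0, 218.0]]
180 [[665.0, 210.0], [692.0, 206.0]]
184 [[685.0, 207.0], [710.0, 203.0]]
188 [[703.0, 204.0], [726.0, 199.0]]
192 [[720.0, 200.0], [741.0, 194.0]]
t 17.12 q [-0.648  0.853  1.947  1.467  1.171  0.366] tcp [0.6127 0.0165 0.1355] F [-0.1  0.8  0.4] gap -0.001
[[0.585, 0.772, -0.25], [0.706, -0.636, -0.31], [-0.398, 0.005, -0.917]]
tilt 66.5 tilt az 50.4 y az -39.5 z az -128.8
(-46, -15.5, 50) -> [0.0121, 0.0005, 0.0016]
(-46, -15.5, 37.5) -> [0.0246, 0.0001, 0.0016]
(-46, 0, 37.5) -> [0.0246, 0.0002, 0.0171]
(-46, 12, 37) -> [0.0251, 0.0003, 0.0291]
```

View pics/w6c.png

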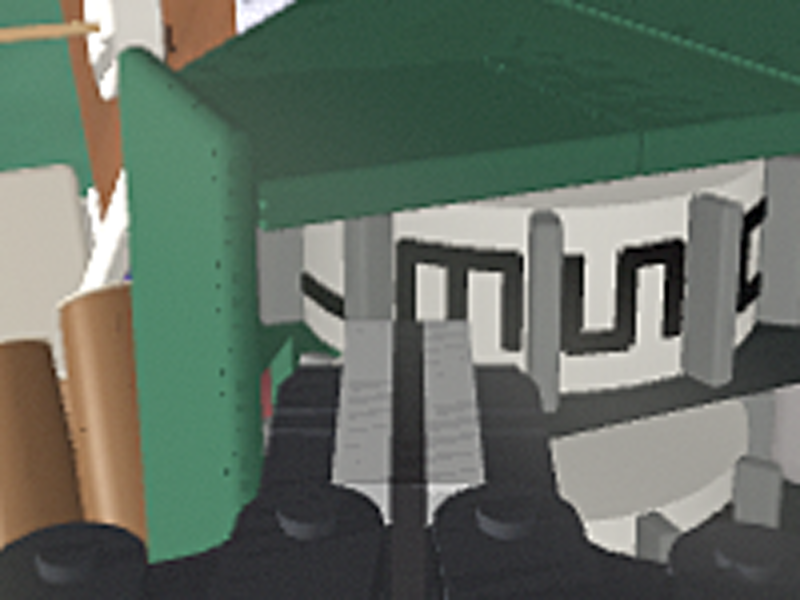

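Emit:
step_arm --pt "0.002 0 0.0046 0" --pt "0.013 0 0.0046 0" --pt "0.0245 0 0.0046 0" --pt "0.0245 0 0.007 0" --pt "0.0245 0 0.013 0" --pt "0.0245 0 0.019 0" --pt "0.0245 0 0.0255 0" --pt "0.0245 0 0.0265 0"

```text
t: 17.78
tcp_pos: [0.6206, 0.0257, 0.1]
tool_rot: [0.886, 0.417, -0.183, 0.088]
force: [-1.4, -3.1, 1.9]
finger_gap: 0.001
```

Run:
```python
from look import *
run([(-46,11,37.5),(-46,10,37.5),(-46,10,55),(-46,-12.5,55)])
```

```text
t 17.78 q [-0.622  0.929  1.931  1.517  1.159  0.304] tcp [0.6206 0.0257 0.1   ] F [-1.4 -3.1  1.9] gap 0.001
[[0.585, 0.771, -0.251], [0.706, -0.637, -0.309], [-0.398, 0.003, -0.917]]
tilt 66.5 tilt az 50.4 y az -39.6 z az -129.1
(-46, 11, 37.5) -> [-0.0006, 0.0002, 0.0004]
(-46, 10, 37.5) -> [-0.0006, 0.0002, -0.0006]
(-46, 10, 55) -> [-0.0181, 0.0008, -0.0006]
(-46, -12.5, 55) -> [-0.0181, 0.0005, -0.0231]
```

Emit:
step_arm --pt "-0.003 0 -0.001 0" --pt "-0.018 0 -0.001 0" --pt "-0.018 0 -0.012 0" --pt "-0.018 0 -0.023 0" --pt "-0.018 0 -0.023 0"

```text
t: 18.2
tcp_pos: [0.6164, 0.0214, 0.1304]
tool_rot: [0.886, 0.418, -0.182, 0.089]
force: [0.1, -0.1, -0.1]
finger_gap: 0.002
```

```bash
cat >> look.py <<'E'
def meas(tag,Y):
    c=(180,180,200,150); look(tag,c,4)
    pw=loadc(tag+".npz"); k=lambda P:(((proj(pw,W(V,P))-[180,180]+.5)*4)-.5).round(0).tolist()
    for th in (108,112,144,148,152,156,160,176,180,184,188,192): print(th,k([ridgept(Y,th,42,-2,-13),ridgept(Y,th,42,2,-13)]))
E
python3 - <<'E'
from look import *
meas("w7",-46); run([(-46,-12.5,50),(-46,-12.5,38),(-46,0,38),(-46,11,38)])
E
```

```text
108 [[273.0, 201.0], [291.0, 209.0]]
112 [[286.0, 207.0], [306.0, 213.0]]
144 [[441.0, 237.0], [474.0, 239.0]]
148 [[465.0, 239.0], [498.0, 240.0]]
152 [[489.0, 240.0], [522.0, 240.0]]
156 [[514.0, 240.0], [547.0, 240.0]]
160 [[538.0, 240.0], [571.0, 240.0]]
176 [[632.0, 235.0], [661.0, 231.0]]
180 [[654.0, 232.0], [681.0, 227.0]]
184 [[674.0, 229.0], [700.0, 224.0]]
188 [[693.0, 225.0], [717.0, 219.0]]
192 [[711.0, 221.0], [733.0, 215.0]]
t 18.25 q [-0.635  0.866  1.942  1.481  1.167  0.357] tcp [0.6162 0.0212 0.1295] F [ 1.4  0.4 -0.6] gap -0.004
[[0.585, 0.772, -0.249], [0.707, -0.635, -0.311], [-0.398, 0.006, -0.917]]
tilt 66.5 tilt az 50.4 y az -39.4 z az -128.7
(-46, -12.5, 50) -> [0.0044, 0.0008, 0.0016]
(-46, -12.5, 38) -> [0.0164, 0.0004, 0.0016]
(-46, 0, 38) -> [0.0164, 0.0005, 0.0141]
(-46, 11, 38) -> [0.0164, 0.0006, 0.0251]
```

View pics/w7c.png

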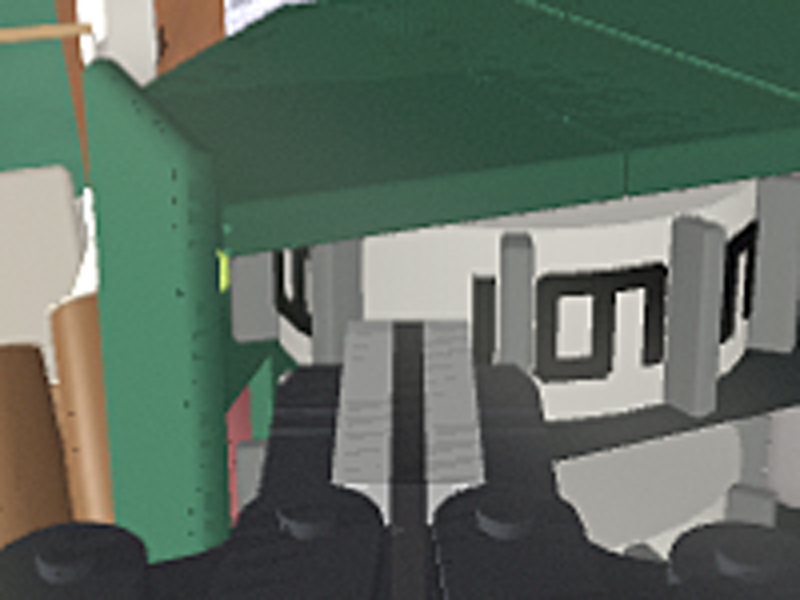

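Emit:
step_arm --pt "0.006 0 0.001 0" --pt "0.0165 0 0.001 0" --pt "0.0165 0 0.002 0" --pt "0.0165 0 0.008 0" --pt "0.0165 0 0.014 0" --pt "0.0165 0 0.02 0" --pt "0.0165 0 0.0242 0" --pt "0.0165 0 0.0242 0"

```text
t: 18.92
tcp_pos: [0.6193, 0.0255, 0.0992]
tool_rot: [0.885, 0.418, -0.184, 0.089]
force: [0.9, 0.3, -0.5]
finger_gap: -0.001
```

Emit:
step_arm --pt "-0.003 0 -0.001 0" --pt "-0.018 0 -0.001 0" --pt "-0.018 0 -0.012 0" --pt "-0.018 0 -0.023 0" --pt "-0.018 0 -0.023 0"

```text
t: 19.33
tcp_pos: [0.6153, 0.0206, 0.1298]
tool_rot: [0.886, 0.418, -0.182, 0.09]
force: [-0.4, -0.3, -0.4]
finger_gap: -0.001
```

Run:
```python
from look import *
meas("w8",-46); run([(-46,-12.5,50),(-46,-12.5,38),(-46,0,38),(-46,6.2,37.7)])
```

```text
108 [[265.0, 196.0], [283.0, 203.0]]
112 [[278.0, 201.0], [298.0, 208.0]]
144 [[432.0, 231.0], [464.0, 233.0]]
148 [[456.0, 232.0], [488.0, 234.0]]
152 [[480.0, 234.0], [513.0, 234.0]]
156 [[504.0, 234.0], [537.0, 234.0]]
160 [[528.0, 234.0], [561.0, 233.0]]
176 [[622.0, 229.0], [651.0, 225.0]]
180 [[643.0, 226.0], [671.0, 221.0]]
184 [[664.0, 223.0], [690.0, 218.0]]
188 [[683.0, 219.0], [707.0, 213.0]]
192 [[701.0, 215.0], [723.0, 209.0]]
t 19.38 q [-0.638  0.867  1.944  1.479  1.167  0.354] tcp [0.615  0.0205 0.1289] F [0.  0.8 0.1] gap -0.0
[[0.584, 0.773, -0.249], [0.707, -0.634, -0.312], [-0.399, 0.006, -0.917]]
tilt 66.5 tilt az 50.5 y az -39.4 z az -128.6
(-46, -12.5, 50) -> [0.0054, 0.0013, 0.0004]
(-46, -12.5, 38) -> [0.0174, 0.0009, 0.0004]
(-46, 0, 38) -> [0.0174, 0.001, 0.0129]
(-46, 6.2, 37.7) -> [0.0177, 0.001, 0.0191]
```

View pics/w8c.png

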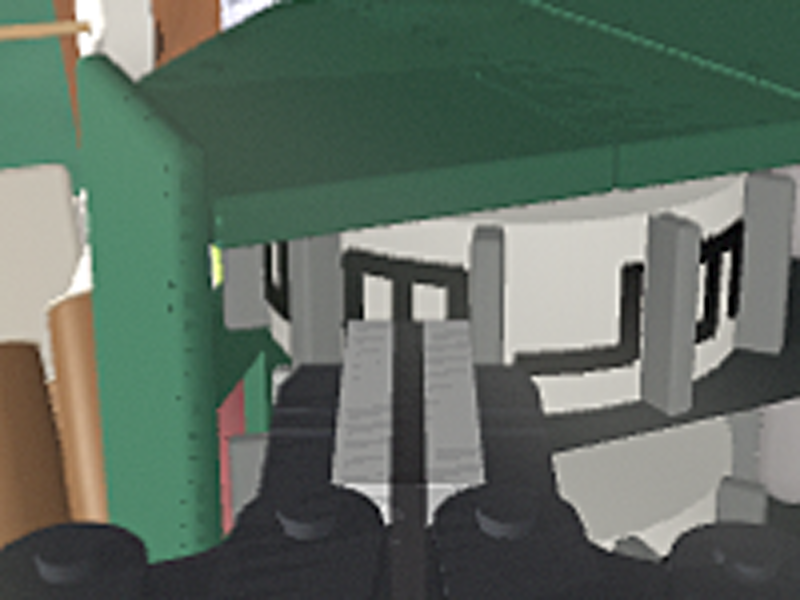

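Emit:
step_arm --pt "0.003 0.0005 -0.0025 0" --pt "0.009 0.001 -0.0025 0" --pt "0.0174 0.001 -0.0025 0" --pt "0.0174 0.001 0.002 0" --pt "0.0174 0.001 0.008 0" --pt "0.0174 0.001 0.013 0" --pt "0.0177 0.001 0.0182 0" --pt "0.0177 0.001 0.0182 0"

```text
t: 20.05
tcp_pos: [0.6211, 0.0267, 0.1037]
tool_rot: [0.885, 0.418, -0.184, 0.089]
force: [0.3, -0.8, -0.0]
finger_gap: -0.002
```

Emit:
step_arm --pt "0 0 -0.002 0" --pt "-0.015 0 -0.002 0" --pt "-0.035 0 -0.002 0" --pt "-0.045 0 -0.002 0" --pt "-0.045 0 -0.002 0"

```text
t: 20.47
tcp_pos: [0.5953, -0.0063, 0.1241]
tool_rot: [0.886, 0.417, -0.184, 0.089]
force: [0.2, -0.2, 0.8]
finger_gap: 0.003
```

Run:
```python
from look import *
meas("w9",-46); run([(46,2,65),(46,2,60),(46,2,38),(46,8,38),(46,11,38)])
```

```text
108 [[160.0, 144.0], [174.0, 149.0]]
112 [[170.0, 148.0], [186.0, 153.0]]
144 [[296.0, 170.0], [323.0, 171.0]]
148 [[316.0, 171.0], [344.0, 172.0]]
152 [[337.0, 172.0], [365.0, 172.0]]
156 [[357.0, 172.0], [386.0, 172.0]]
160 [[378.0, 172.0], [407.0, 171.0]]
176 [[460.0, 168.0], [486.0, 165.0]]
180 [[479.0, 166.0], [504.0, 162.0]]
184 [[498.0, 163.0], [522.0, 159.0]]
188 [[515.0, 160.0], [538.0, 156.0]]
192 [[532.0, 157.0], [553.0, 153.0]]
t 20.52 q [-0.708  0.877  1.96   1.426  1.184  0.324] tcp [ 0.5955 -0.0056  0.1238] F [-0.5 -0.6 -0.1] gap 0.0
[[0.585, 0.772, -0.251], [0.706, -0.636, -0.311], [-0.4, 0.005, -0.917]]
tilt 66.4 tilt az 50.4 y az -39.5 z az -128.9
(46, 2, 65) -> [0.0153, -0.0917, -0.0021]
(46, 2, 60) -> [0.0203, -0.0918, -0.0021]
(46, 2, 38) -> [0.0423, -0.0925, -0.0021]
(46, 8, 38) -> [0.0423, -0.0925, 0.0039]
(46, 11, 38) -> [0.0423, -0.0924, 0.0069]
```

View pics/w9c.png

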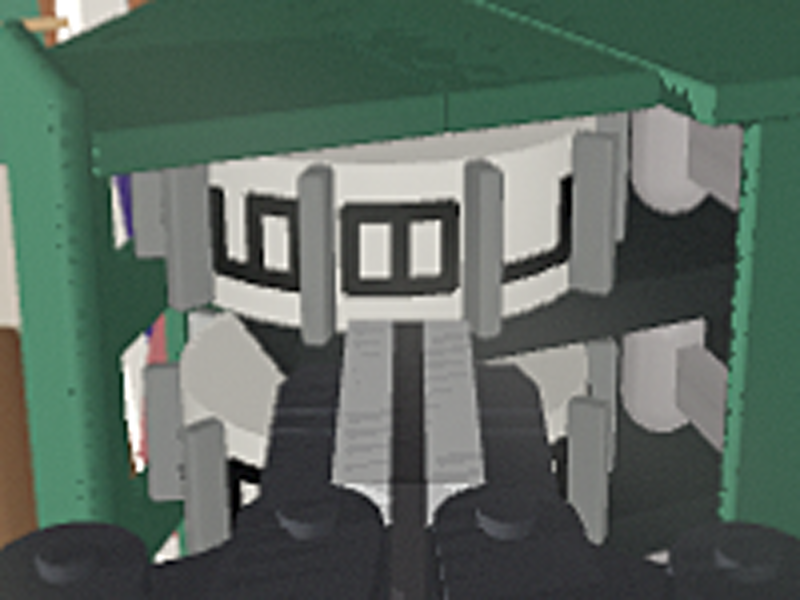

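Emit:
step_arm --pt "0 -0.035 -0.002 0" --pt "0 -0.07 -0.002 0" --pt "0.01 -0.092 -0.002 0" --pt "0.025 -0.0925 -0.002 0" --pt "0.0423 -0.0925 -0.002 0" --pt "0.0423 -0.0925 0.001 0" --pt "0.0423 -0.0925 0.0062 0" --pt "0.0423 -0.0925 0.0062 0"

```text
t: 21.18
tcp_pos: [0.5473, 0.0815, 0.0999]
tool_rot: [0.885, 0.418, -0.184, 0.089]
force: [0.1, 0.2, -0.8]
finger_gap: -0.003
```

Run:
```python
from look import *
run([(46,11,38),(46,10,38),(46,10,56),(46,-12.5,56)])
```

```text
t 21.18 q [-0.614  0.954  2.152  1.631  1.157  0.034] tcp [0.5473 0.0815 0.0999] F [ 0.1  0.2 -0.8] gap -0.003
[[0.584, 0.772, -0.251], [0.707, -0.636, -0.311], [-0.4, 0.004, -0.916]]
tilt 66.4 tilt az 50.4 y az -39.5 z az -128.9
(46, 11, 38) -> [-0.0006, 0.0003, -0.0]
(46, 10, 38) -> [-0.0006, 0.0002, -0.001]
(46, 10, 56) -> [-0.0186, 0.0008, -0.001]
(46, -12.5, 56) -> [-0.0186, 0.0006, -0.0235]
```

Emit:
step_arm --pt "-0.003 0 -0.002 0" --pt "-0.0186 0.0005 -0.002 0" --pt "-0.0186 0.0005 -0.013 0" --pt "-0.0186 0.0005 -0.024 0" --pt "-0.0186 0.0005 -0.025 0"

```text
t: 21.6
tcp_pos: [0.5434, 0.0757, 0.1317]
tool_rot: [0.886, 0.417, -0.183, 0.09]
force: [-0.0, -0.1, 0.1]
finger_gap: -0.001
```

Run:
```python
from look import *
meas("w10",46); run([(46,-15,50),(46,-15,38),(46,0,38),(46,11,38)])
```

```text
108 [[278.0, 204.0], [296.0, 211.0]]
112 [[291.0, 209.0], [311.0, 215.0]]
144 [[445.0, 239.0], [477.0, 241.0]]
148 [[468.0, 240.0], [501.0, 242.0]]
152 [[492.0, 241.0], [525.0, 242.0]]
156 [[516.0, 242.0], [549.0, 242.0]]
160 [[541.0, 242.0], [573.0, 241.0]]
176 [[633.0, 236.0], [662.0, 232.0]]
180 [[654.0, 234.0], [682.0, 229.0]]
184 [[675.0, 230.0], [700.0, 225.0]]
188 [[694.0, 227.0], [717.0, 221.0]]
192 [[711.0, 223.0], [733.0, 216.0]]
t 21.65 q [-0.633  0.875  2.165  1.584  1.156  0.104] tcp [0.5433 0.0757 0.1312] F [ 0.4  0.6 -0.9] gap 0.002
[[0.584, 0.772, -0.25], [0.706, -0.635, -0.313], [-0.4, 0.006, -0.916]]
tilt 66.4 tilt az 50.4 y az -39.4 z az -128.6
(46, -15, 50) -> [0.0064, -0.0003, -0.0002]
(46, -15, 38) -> [0.0184, -0.0007, -0.0002]
(46, 0, 38) -> [0.0184, -0.0006, 0.0148]
(46, 11, 38) -> [0.0184, -0.0005, 0.0258]
```

View pics/w10c.png

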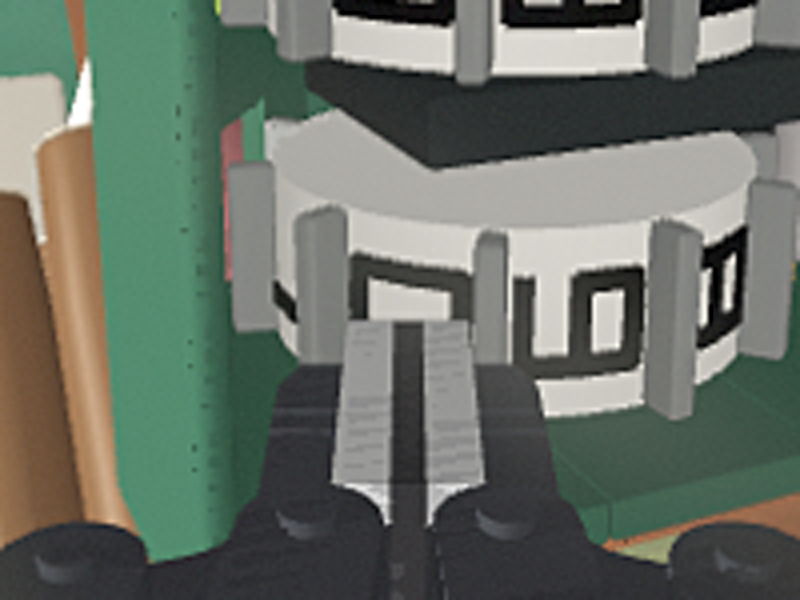

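Emit:
step_arm --pt "0.006 0 -0.0015 0" --pt "0.0184 -0.0005 -0.0015 0" --pt "0.0184 -0.0005 0 0" --pt "0.0184 -0.0005 0.007 0" --pt "0.0184 -0.0005 0.014 0" --pt "0.0184 -0.0005 0.021 0" --pt "0.0184 -0.0005 0.0252 0" --pt "0.0184 -0.0005 0.0252 0"

```text
t: 22.32
tcp_pos: [0.5471, 0.0802, 0.0993]
tool_rot: [0.886, 0.417, -0.184, 0.089]
force: [1.1, 0.2, -0.2]
finger_gap: -0.0
```

Emit:
step_arm --pt "-0.003 0 -0.002 0" --pt "-0.018 0.0005 -0.002 0" --pt "-0.018 0.0005 -0.013 0" --pt "-0.018 0.0005 -0.024 0" --pt "-0.018 0.0005 -0.0255 0"

```text
t: 22.73
tcp_pos: [0.5434, 0.0752, 0.1313]
tool_rot: [0.886, 0.417, -0.184, 0.09]
force: [-0.9, 0.2, 0.9]
finger_gap: 0.004
```

Run:
```python
from look import *
meas("w11",46); run([(46,-15,50),(46,-15,38),(46,0,38),(46,11,38)])
```

```text
108 [[274.0, 206.0], [292.0, 213.0]]
112 [[287.0, 211.0], [307.0, 218.0]]
144 [[440.0, 241.0], [472.0, 243.0]]
148 [[463.0, 243.0], [496.0, 244.0]]
152 [[487.0, 244.0], [520.0, 244.0]]
156 [[511.0, 244.0], [544.0, 244.0]]
160 [[536.0, 244.0], [568.0, 243.0]]
176 [[628.0, 238.0], [657.0, 234.0]]
180 [[649.0, 236.0], [676.0, 231.0]]
184 [[669.0, 232.0], [695.0, 227.0]]
188 [[688.0, 229.0], [712.0, 223.0]]
192 [[706.0, 225.0], [727.0, 218.0]]
t 22.78 q [-0.634  0.875  2.165  1.585  1.155  0.104] tcp [0.5434 0.0751 0.1309] F [ 0.6 -0.8  0.7] gap 0.0
[[0.585, 0.771, -0.251], [0.705, -0.636, -0.313], [-0.401, 0.006, -0.916]]
tilt 66.4 tilt az 50.3 y az -39.5 z az -128.7
(46, -15, 50) -> [0.0066, -0.0007, -0.0006]
(46, -15, 38) -> [0.0186, -0.0011, -0.0006]
(46, 0, 38) -> [0.0186, -0.001, 0.0144]
(46, 11, 38) -> [0.0186, -0.0009, 0.0254]
```

View pics/w11c.png

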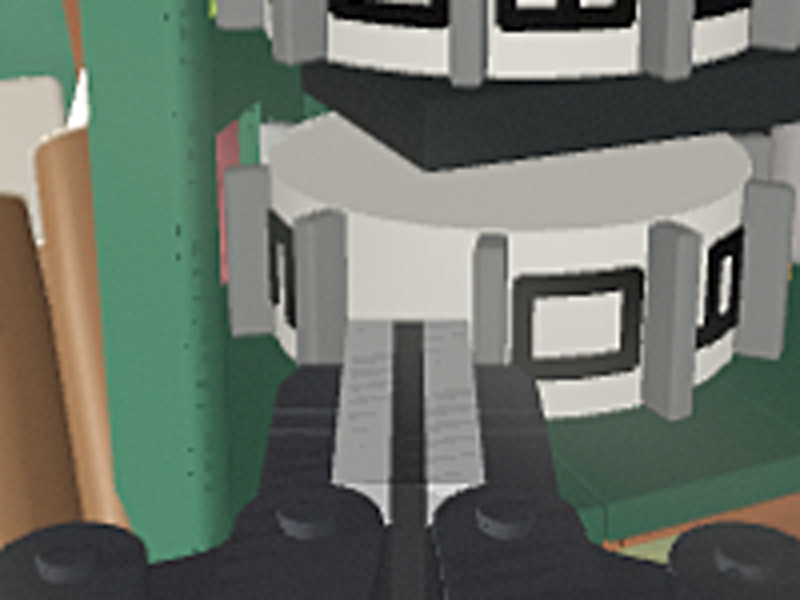

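Emit:
step_arm --pt "0.006 0 -0.0015 0" --pt "0.0184 -0.0008 -0.0015 0" --pt "0.0184 -0.0008 0 0" --pt "0.0184 -0.0008 0.007 0" --pt "0.0184 -0.0008 0.014 0" --pt "0.0184 -0.0008 0.021 0" --pt "0.0184 -0.0008 0.0252 0" --pt "0.0184 -0.0008 0.0252 0"

```text
t: 23.45
tcp_pos: [0.5469, 0.0798, 0.0989]
tool_rot: [0.886, 0.416, -0.185, 0.089]
force: [-0.6, 0.9, 0.8]
finger_gap: 0.0
```

Emit:
step_arm --pt "-0.003 0 -0.002 0" --pt "-0.018 0.0005 -0.002 0" --pt "-0.018 0.0005 -0.013 0" --pt "-0.018 0.0005 -0.024 0" --pt "-0.018 0.0005 -0.0255 0"

```text
t: 23.87
tcp_pos: [0.5433, 0.0748, 0.131]
tool_rot: [0.886, 0.416, -0.184, 0.09]
force: [0.5, 0.6, -0.5]
finger_gap: -0.005
```

Run:
```python
from look import *
meas("w12",46); run([(46,-16,38),(46,0,38),(46,6.7,38)])
```

```text
108 [[270.0, 207.0], [288.0, 214.0]]
112 [[283.0, 212.0], [303.0, 218.0]]
144 [[436.0, 241.0], [468.0, 243.0]]
148 [[460.0, 243.0], [492.0, 244.0]]
152 [[483.0, 244.0], [516.0, 244.0]]
156 [[507.0, 244.0], [540.0, 244.0]]
160 [[532.0, 244.0], [564.0, 243.0]]
176 [[624.0, 238.0], [653.0, 235.0]]
180 [[645.0, 236.0], [672.0, 231.0]]
184 [[665.0, 232.0], [691.0, 227.0]]
188 [[684.0, 229.0], [708.0, 223.0]]
192 [[702.0, 225.0], [723.0, 218.0]]
t 23.92 q [-0.634  0.875  2.166  1.586  1.154  0.103] tcp [0.5432 0.0748 0.1305] F [-0.6  0.5 -0.3] gap -0.0
[[0.585, 0.771, -0.252], [0.704, -0.637, -0.313], [-0.402, 0.006, -0.916]]
tilt 66.3 tilt az 50.3 y az -39.6 z az -128.8
(46, -16, 38) -> [0.0188, -0.0012, -0.0021]
(46, 0, 38) -> [0.0188, -0.0011, 0.0139]
(46, 6.7, 38) -> [0.0188, -0.001, 0.0206]
```

View pics/w12c.png

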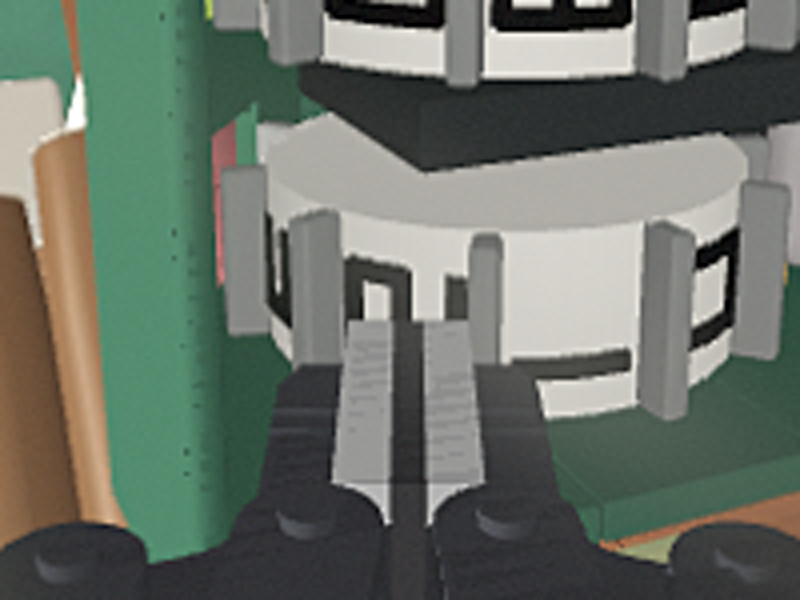

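Emit:
step_arm --pt "0.006 0 -0.0018 0" --pt "0.0186 -0.001 -0.0018 0" --pt "0.0186 -0.001 0 0" --pt "0.0186 -0.001 0.006 0" --pt "0.0186 -0.001 0.012 0" --pt "0.0186 -0.001 0.017 0" --pt "0.0186 -0.001 0.0198 0" --pt "0.0186 -0.001 0.0198 0"

```text
t: 24.58
tcp_pos: [0.5481, 0.0816, 0.1039]
tool_rot: [0.886, 0.416, -0.185, 0.089]
force: [1.2, 0.3, -0.5]
finger_gap: 0.0
```

Emit:
step_arm --pt "0 0 -0.002 0" --pt "-0.02 0 -0.002 0" --pt "-0.045 0 -0.002 0" --pt "-0.07 0.01 -0.01 0" --pt "-0.09 0.02 -0.015 0" --pt "-0.09 0.03 -0.015 0"

```text
t: 25.08
tcp_pos: [0.5222, 0.0011, 0.1557]
tool_rot: [0.887, 0.414, -0.185, 0.09]
force: [0.6, 0.5, -0.1]
finger_gap: 0.001
```

Run:
```python
from look import *
c=(190,90,260,200); look("w13",c,3); angles("w13",c,3); run([])
cv2.imwrite("pics/s13.png",optics.snapshot("scene")[:,:,::-1]); crop("pics/s13.png","pics/s13c.png",225,220,90,85,8)
```

```text
-46 140 outer face upper/lower edges [[248.0, 62.0], [265.0, 62.0]] [[250.0, 181.0], [267.0, 182.0]]
-46 144 outer face upper/lower edges [[261.0, 62.0], [279.0, 61.0]] [[262.0, 182.0], [280.0, 182.0]]
-46 148 outer face upper/lower edges [[274.0, 61.0], [292.0, 61.0]] [[275.0, 182.0], [293.0, 182.0]]
-46 176 outer face upper/lower edges [[366.0, 61.0], [383.0, 61.0]] [[365.0, 180.0], [381.0, 180.0]]
-46 180 outer face upper/lower edges [[379.0, 61.0], [395.0, 61.0]] [[377.0, 180.0], [393.0, 179.0]]
-46 184 outer face upper/lower edges [[390.0, 61.0], [405.0, 61.0]] [[389.0, 179.0], [403.0, 179.0]]
0 140 outer face upper/lower edges [[251.0, 269.0], [268.0, 270.0]] [[253.0, 378.0], [269.0, 379.0]]
0 144 outer face upper/lower edges [[263.0, 270.0], [281.0, 270.0]] [[265.0, 379.0], [282.0, 380.0]]
0 148 outer face upper/lower edges [[276.0, 270.0], [293.0, 270.0]] [[277.0, 380.0], [294.0, 380.0]]
0 176 outer face upper/lower edges [[364.0, 268.0], [380.0, 267.0]] [[363.0, 377.0], [379.0, 376.0]]
0 180 outer face upper/lower edges [[376.0, 268.0], [391.0, 266.0]] [[375.0, 376.0], [389.
[... 265 characters left out ...]
, [282.0, 460.0]] [[267.0, 558.0], [283.0, 560.0]]
46 148 outer face upper/lower edges [[278.0, 460.0], [295.0, 461.0]] [[279.0, 559.0], [295.0, 560.0]]
46 176 outer face upper/lower edges [[362.0, 457.0], [377.0, 455.0]] [[361.0, 557.0], [376.0, 554.0]]
46 180 outer face upper/lower edges [[373.0, 456.0], [388.0, 454.0]] [[372.0, 555.0], [386.0, 552.0]]
46 184 outer face upper/lower edges [[384.0, 454.0], [398.0, 452.0]] [[382.0, 553.0], [396.0, 549.0]]
t 25.13 q [-0.813  0.806  2.134  1.375  1.186  0.205] tcp [ 5.245e-01 -3.000e-04  1.549e-01] F [ 1.9 -1.8 -0.3] gap 0.003
[[0.591, 0.766, -0.252], [0.699, -0.642, -0.315], [-0.403, 0.01, -0.915]]
tilt 66.2 tilt az 49.8 y az -40.0 z az -128.7
```

View pics/w13c.png

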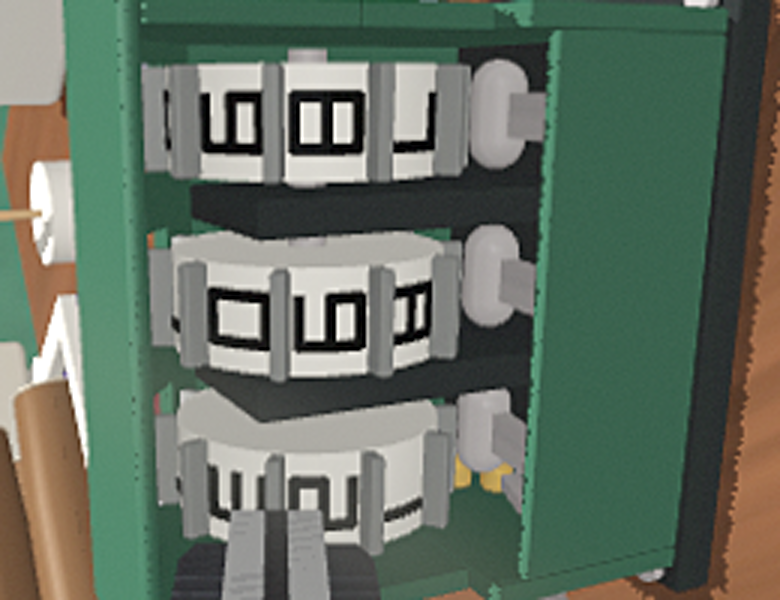

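View pics/s13c.png

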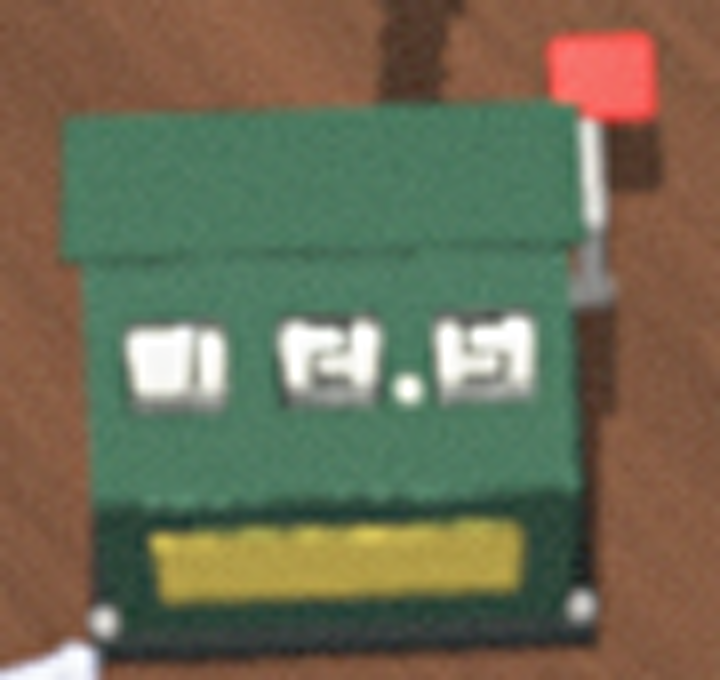

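```bash
cat >> look.py <<'E'
def lev(pts):
    s,M=st(); t=np.arccos(-M[2,0])
    for (x,y,z) in pts:   # lower corner L
        X=W(V,np.array([x+7*np.cos(t),y,z+7*np.sin(t)])/1e3)[0]
        print((x,y,z),X.round(4).tolist(),"->",to_tool(M,X-s["tcp_pos"]).tolist())
E
python3 - <<'E'
from look import *
lev([(-108,90,120),(-108,90,85),(-108,90,72),(-108,90,49)])
E
```

```text
t 25.18 q [-0.812  0.808  2.136  1.376  1.186  0.202] tcp [0.5236 0.0013 0.1545] F [ 0.7  0.4 -0.7] gap 0.001
[[0.589, 0.768, -0.252], [0.7, -0.641, -0.315], [-0.403, 0.009, -0.915]]
tilt 66.2 tilt az 49.9 y az -39.8 z az -128.7
(-108, 90, 120) [0.4721, 0.0556, 0.1264] -> [0.019, -0.0746, 0.0216]
(-108, 90, 85) [0.4721, 0.0556, 0.0914] -> [0.0331, -0.0749, 0.0536]
(-108, 90, 72) [0.4721, 0.0556, 0.0784] -> [0.0383, -0.075, 0.0655]
(-108, 90, 49) [0.4721, 0.0556, 0.0554] -> [0.0476, -0.0752, 0.0865]
```

Emit:
step_arm --pt "-0.005 -0.03 0 0" --pt "0.0 -0.06 0.005 0" --pt "0.01 -0.075 0.012 0" --pt "0.019 -0.0748 0.0216 0" --pt "0.019 -0.0748 0.0216 0"

```text
t: 25.6
tcp_pos: [0.4709, 0.0575, 0.125]
tool_rot: [0.886, 0.415, -0.186, 0.089]
force: [-0.1, -0.6, 0.0]
finger_gap: -0.0
```

Run:
```python
from look import *
look("w14"); lev([(-108,90,85),(-108,90,72),(-108,90,49)])
p=loadc("w14.npz"); print(proj(p,W(V,[[-.101,.09,.071],[-.115,.073,.071],[-.087,.107,.071]])))
```

```text
t 25.65 q [-0.81   0.941  2.322  1.511  1.145 -0.139] tcp [0.4714 0.0569 0.1257] F [-0.3 -0.1 -0.6] gap -0.003
[[0.587, 0.769, -0.254], [0.702, -0.64, -0.313], [-0.403, 0.006, -0.915]]
tilt 66.2 tilt az 50.1 y az -39.8 z az -129.0
(-108, 90, 85) [0.4721, 0.0556, 0.0914] -> [0.0133, 0.0011, 0.0316]
(-108, 90, 72) [0.4721, 0.0556, 0.0784] -> [0.0186, 0.0011, 0.0435]
(-108, 90, 49) [0.4721, 0.0556, 0.0554] -> [0.0278, 0.0009, 0.0646]
[[373.42981484 252.01795269]
 [394.1144263  228.4009069 ]
 [356.17417131 271.6473303 ]]
```

View pics/w14.png

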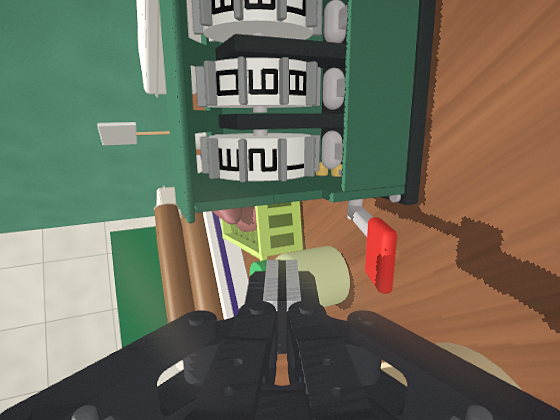

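Emit:
step_arm --pt "0.005 0.001 0.01 0" --pt "0.01 0.001 0.022 0" --pt "0.0145 0.001 0.034 0" --pt "0.0165 0.001 0.039 0" --pt "0.0165 0.001 0.039 0"

```text
t: 26.07
tcp_pos: [0.4722, 0.0553, 0.0827]
tool_rot: [0.886, 0.415, -0.185, 0.09]
force: [0.6, -0.8, -0.6]
finger_gap: 0.001
```

Run:
```python
from look import *
lev([(-108,90,72),(-108,90,60),(-108,90,52),(-108,90,47)]); look("w15")
```

```text
t 26.07 q [-0.812  1.065  2.3    1.556  1.141 -0.252] tcp [0.4722 0.0553 0.0827] F [ 0.6 -0.8 -0.6] gap 0.001
[[0.587, 0.769, -0.254], [0.702, -0.64, -0.313], [-0.403, 0.006, -0.915]]
tilt 66.2 tilt az 50.1 y az -39.8 z az -129.0
(-108, 90, 72) [0.4721, 0.0556, 0.0784] -> [0.0019, -0.0004, 0.0039]
(-108, 90, 60) [0.4721, 0.0556, 0.0664] -> [0.0067, -0.0005, 0.0149]
(-108, 90, 52) [0.4721, 0.0556, 0.0584] -> [0.0099, -0.0005, 0.0222]
(-108, 90, 47) [0.4721, 0.0556, 0.0534] -> [0.012, -0.0005, 0.0268]
```

View pics/w15c.png

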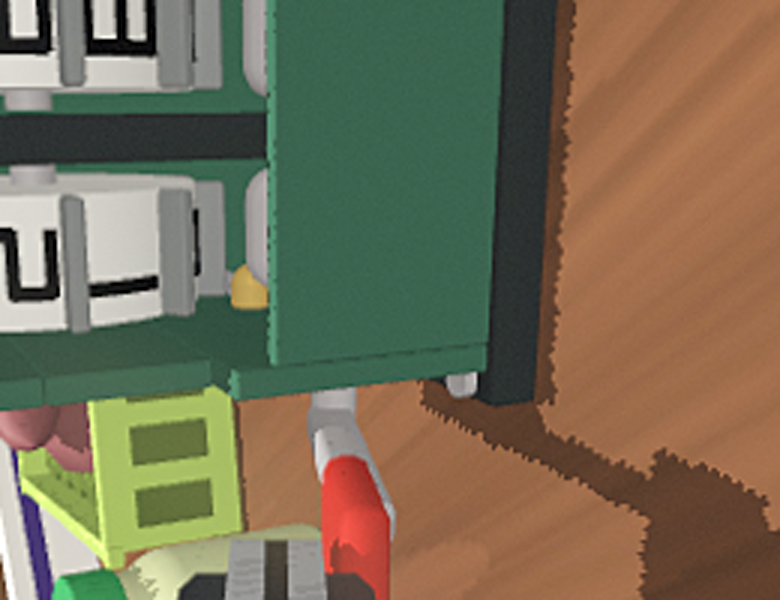

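Emit:
step_arm --pt "0.002 0 0.004 0" --pt "0.004 -0.0003 0.009 0" --pt "0.006 -0.0005 0.0135 0" --pt "0.008 -0.0005 0.018 0" --pt "0.01 -0.0005 0.0222 0" --pt "0.0108 -0.0005 0.024 0"

```text
t: 26.62
tcp_pos: [0.4702, 0.0552, 0.0663]
tool_rot: [0.889, 0.412, -0.18, 0.085]
force: [-58.4, -62.9, 55.4]
finger_gap: -0.006
```

Run:
```python
from look import *
lev([(-108,90,52),(-108,90,47),(-108,90,80)]); look("w16")
```

```text
t 26.62 q [-0.823  1.129  2.298  1.575  1.154 -0.313] tcp [0.4702 0.0552 0.0663] F [-58.4 -62.9  55.4] gap -0.006
[[0.596, 0.763, -0.25], [0.703, -0.646, -0.299], [-0.389, 0.003, -0.921]]
tilt 67.1 tilt az 49.7 y az -40.2 z az -129.9
(-108, 90, 52) [0.472, 0.0555, 0.0584] -> [0.0044, 0.0012, 0.0067]
(-108, 90, 47) [0.472, 0.0555, 0.0534] -> [0.0063, 0.0012, 0.0113]
(-108, 90, 80) [0.472, 0.0555, 0.0864] -> [-0.0065, 0.0013, -0.0191]
```

View pics/w16c.png

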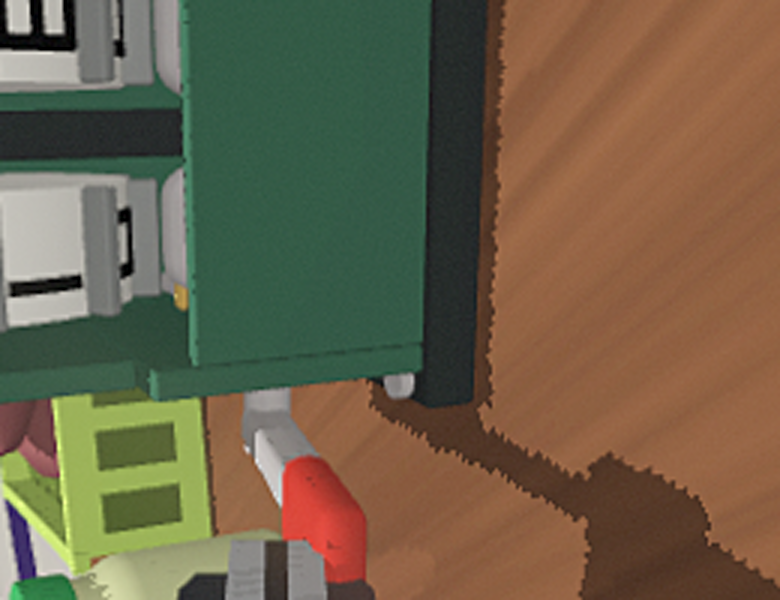

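Emit:
step_arm --pt "-0.004 0 -0.006 0" --pt "-0.008 0 -0.016 0" --pt "-0.008 0 -0.02 0"

```text
t: 26.92
tcp_pos: [0.4702, 0.0544, 0.0889]
tool_rot: [0.89, 0.411, -0.181, 0.085]
force: [0.0, 0.7, 0.4]
finger_gap: -0.001
```

Run:
```python
from look import *
lev([(-108,90,72)]); look("w17")
for n in("scene","top"): cv2.imwrite(f"pics/{n}17.png",optics.snapshot(n)[:,:,::-1])
crop("pics/scene17.png","pics/s17c.png",200,130,200,160,3.8)
```

```text
t 26.92 q [-0.825  1.065  2.314  1.556  1.153 -0.262] tcp [0.4702 0.0544 0.0889] F [0.  0.7 0.4] gap -0.001
[[0.597, 0.761, -0.251], [0.7, -0.648, -0.3], [-0.391, 0.003, -0.92]]
tilt 67.0 tilt az 49.5 y az -40.4 z az -130.0
(-108, 90, 72) [0.472, 0.0556, 0.0784] -> [0.006, 0.0006, 0.0088]
```

View pics/w17.png

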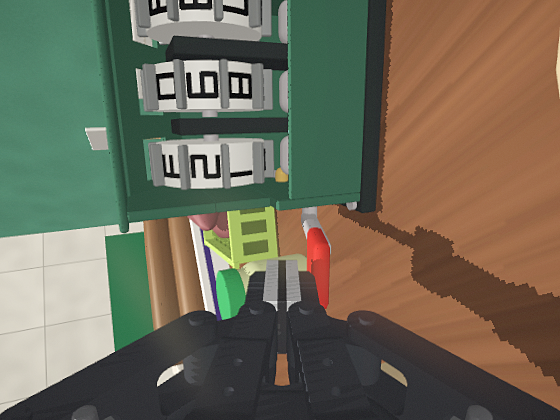

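View pics/s17c.png

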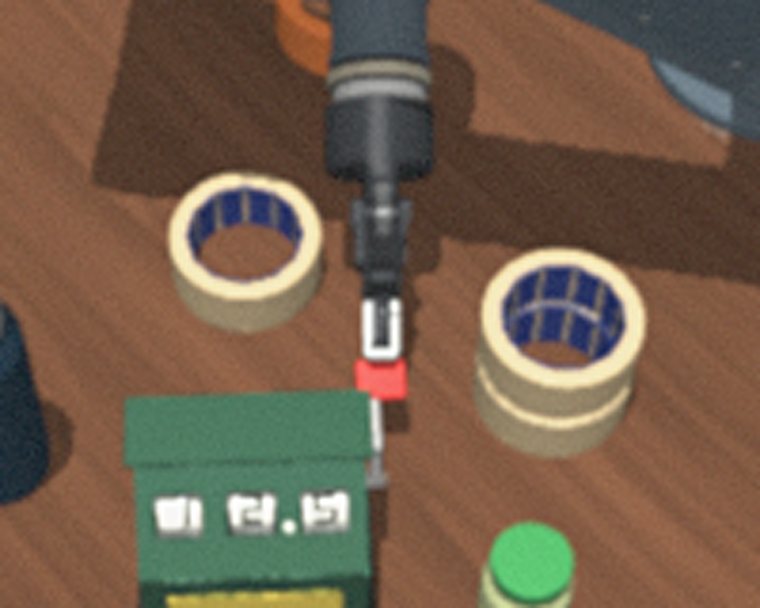

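View pics/top17.png

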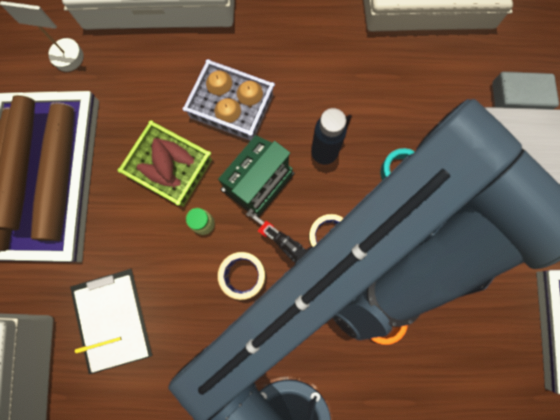

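Run:
```python
from look import *
def padpts(a):
    out=[]
    for dx,dy,dz in ((0,0,0),(-14,-17,0),(14,-17,0),(14,17,0),(-14,17,0),(-14,-17,-8),(14,-17,-8)):
        p=np.array([-61+dx,31+dz]); # rotate so that pad goes down (ccw in x-z seen with x left..)
        c,s=np.cos(a),np.sin(a); q=np.array([c*p[0]-s*p[1], s*p[0]+c*p[1]])
        out.append([(-40+q[0])/1e3,(90+dy)/1e3,(40+q[1])/1e3])
    return np.array(out)
print((padpts(.36)[0]*1e3).round(1))
for tag in("w15","w16","w17"):
    p=loadc(tag+".npz")
    for a in (0,.1,.2,.36): print(tag,a,((proj(p,W(V,padpts(a)))-[190,80])*3).round(0).astype(int).tolist())
    print("L ends",((proj(p,p["tcp"]+(p["M"]@np.array([[0,11,7],[0,11,-7],[0,-11,7]]).T/1e3).T)-[190,80])*3).round(0).tolist())
```

```text
[-108.    90.    47.5]
w15 0 [[332, 571], [376, 499], [295, 446], [296, 630], [373, 708], [424, 491], [337, 440]]
w15 0.1 [[375, 571], [432, 497], [328, 447], [328, 631], [425, 705], [475, 487], [368, 439]]
w15 0.2 [[417, 569], [485, 493], [362, 447], [360, 631], [475, 700], [522, 482], [398, 438]]
w15 0.36 [[480, 562], [562, 483], [415, 444], [410, 628], [548, 685], [590, 471], [443, 434]]
L ends [[323.0, 527.0], [229.0, 527.0], [321.0, 657.0]]
w16 0 [[234, 577], [266, 502], [201, 448], [207, 637], [270, 719], [318, 494], [246, 442]]
w16 0.1 [[278, 577], [324, 500], [235, 449], [240, 639], [325, 717], [372, 490], [278, 441]]
w16 0.2 [[322, 575], [381, 496], [269, 449], [273, 639], [378, 711], [424, 485], [309, 440]]
w16 0.36 [[389, 568], [465, 486], [324, 446], [325, 636], [458, 697], [497, 473], [358, 436]]
L ends [[323.0, 527.0], [229.0, 527.0], [321.0, 657.0]]
w17 0 [[361, 555], [406, 481], [324, 433], [325, 615], [402, 687], [452, 474], [365, 428]]
w17 0.1 [[403, 554], [460, 479], [357, 434], [356, 616], [454, 685], [502, 470], [395, 427]]
w17 0.2 [[444, 552], [512, 476], [390, 434], [388, 616], [503, 680], [549, 466], [425, 426]]
w17 0.36 [[506, 546], [588, 467], [442, 431], [437, 613], [575, 667], [614, 455], [469, 422]]
L ends [[323.0, 527.0], [229.0, 527.0], [321.0, 657.0]]
```

View pics/w17c.png

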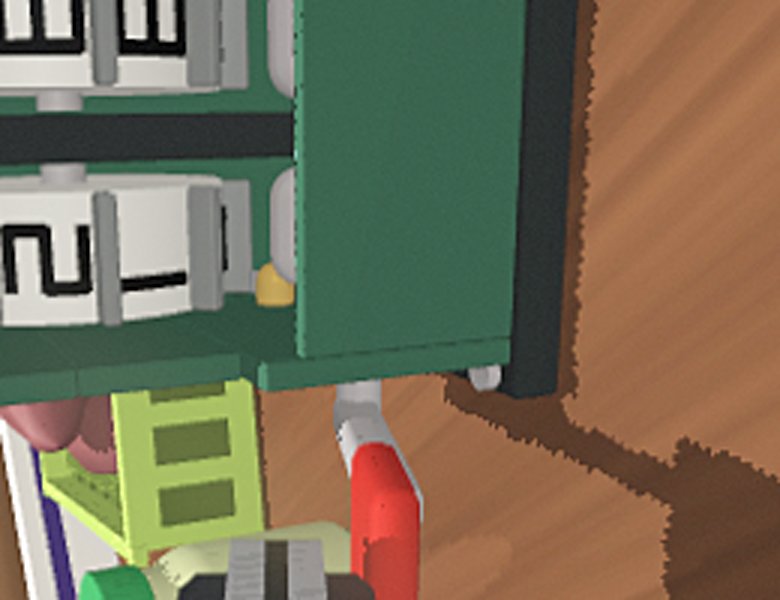

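Run:
```python
from look import *
lev([(-109,90,80),(-109,90,75),(-111,90,68),(-113.5,90,61),(-115,90,55),(-116,90,50.5)])
```

```text
t 27.07 q [-0.821  1.068  2.311  1.557  1.152 -0.263] tcp [0.4705 0.0551 0.0871] F [ 0.1  0.2 -1. ] gap 0.002
[[0.595, 0.763, -0.251], [0.701, -0.646, -0.302], [-0.393, 0.004, -0.92]]
tilt 66.9 tilt az 49.7 y az -40.2 z az -129.7
(-109, 90, 80) [0.4714, 0.0548, 0.0864] -> [0.0005, 0.0009, 0.0005]
(-109, 90, 75) [0.4714, 0.0548, 0.0814] -> [0.0025, 0.0009, 0.0051]
(-111, 90, 68) [0.4702, 0.0532, 0.0744] -> [0.0034, 0.0009, 0.0123]
(-113.5, 90, 61) [0.4687, 0.0512, 0.0674] -> [0.0039, 0.001, 0.0197]
(-115, 90, 55) [0.4677, 0.05, 0.0614] -> [0.0048, 0.0011, 0.0258]
(-116, 90, 50.5) [0.4671, 0.0492, 0.0569] -> [0.0057, 0.0011, 0.0304]
```

Emit:
step_arm --pt "0.0025 0.001 0.005 0" --pt "0.003 0.001 0.009 0" --pt "0.0034 0.001 0.012 0" --pt "0.0036 0.001 0.015 0"

```text
t: 27.4
tcp_pos: [0.47, 0.0529, 0.0721]
tool_rot: [0.889, 0.412, -0.179, 0.085]
force: [1.7, 0.2, 6.7]
finger_gap: 0.005
```

Run:
```python
from look import *
lev([(-113,90,63),(-115,90,55),(-116,90,50.5),(-116,90,48)]); look("w18")
```

```text
t 27.4 q [-0.829  1.112  2.3    1.563  1.153 -0.298] tcp [0.47   0.0529 0.0721] F [1.7 0.2 6.7] gap 0.005
[[0.596, 0.763, -0.249], [0.702, -0.646, -0.299], [-0.389, 0.004, -0.921]]
tilt 67.1 tilt az 49.7 y az -40.2 z az -129.7
(-113, 90, 63) [0.469, 0.0516, 0.0694] -> [-0.0005, 0.0001, 0.0031]
(-115, 90, 55) [0.4677, 0.05, 0.0614] -> [0.0008, 0.0001, 0.0112]
(-116, 90, 50.5) [0.4671, 0.0492, 0.0569] -> [0.0016, 0.0001, 0.0157]
(-116, 90, 48) [0.4671, 0.0492, 0.0544] -> [0.0026, 0.0001, 0.018]
```

View pics/w18c.png

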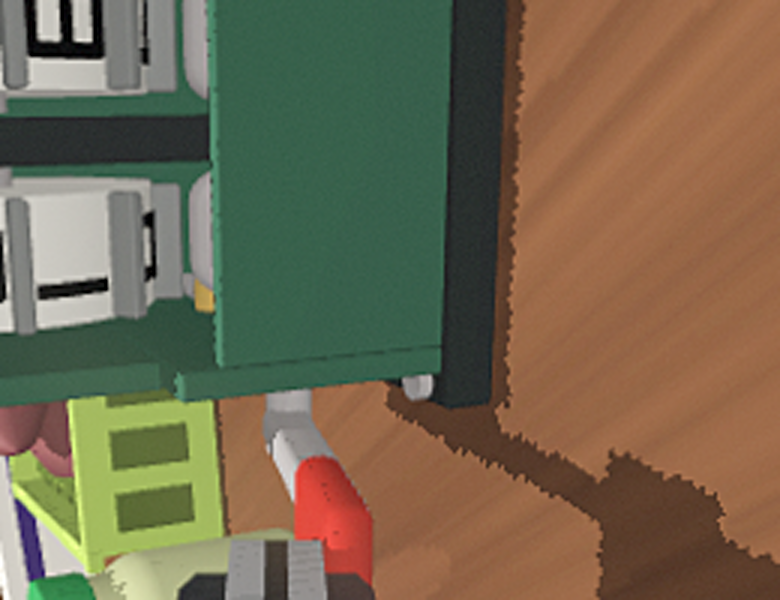

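Emit:
step_arm --pt "-0.0003 0 0.003 0" --pt "0.0001 0 0.006 0" --pt "0.0005 0 0.009 0"

```text
t: 27.7
tcp_pos: [0.469, 0.0517, 0.0677]
tool_rot: [0.891, 0.411, -0.173, 0.082]
force: [3.9, -1.4, 19.4]
finger_gap: -0.002
```

Run:
```python
from look import *
lev([(-115,90,55),(-116,90,50.5),(-116,90,48)])
```

```text
t 27.7 q [-0.839  1.137  2.298  1.561  1.164 -0.321] tcp [0.469  0.0517 0.0677] F [ 3.9 -1.4 19.4] gap -0.002
[[0.602, 0.761, -0.241], [0.705, -0.648, -0.288], [-0.376, 0.003, -0.927]]
tilt 67.9 tilt az 49.5 y az -40.4 z az -129.9
(-115, 90, 55) [0.4677, 0.0499, 0.0615] -> [0.0003, 0.0002, 0.0066]
(-116, 90, 50.5) [0.4671, 0.0491, 0.057] -> [0.0011, 0.0002, 0.0112]
(-116, 90, 48) [0.4671, 0.0491, 0.0545] -> [0.002, 0.0002, 0.0135]
```

Run:
```python
from look import *
look("w19"); 
for n in("scene","top"): cv2.imwrite(f"pics/{n}19.png",optics.snapshot(n)[:,:,::-1])
crop("pics/scene19.png","pics/s19c.png",225,180,110,110,6)
```

```text
(no output)
```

View pics/w19.png

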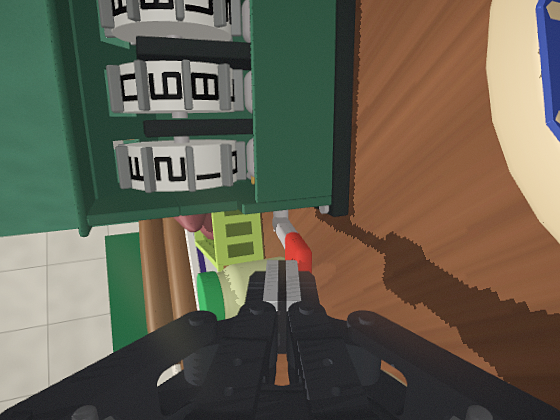

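View pics/s19c.png

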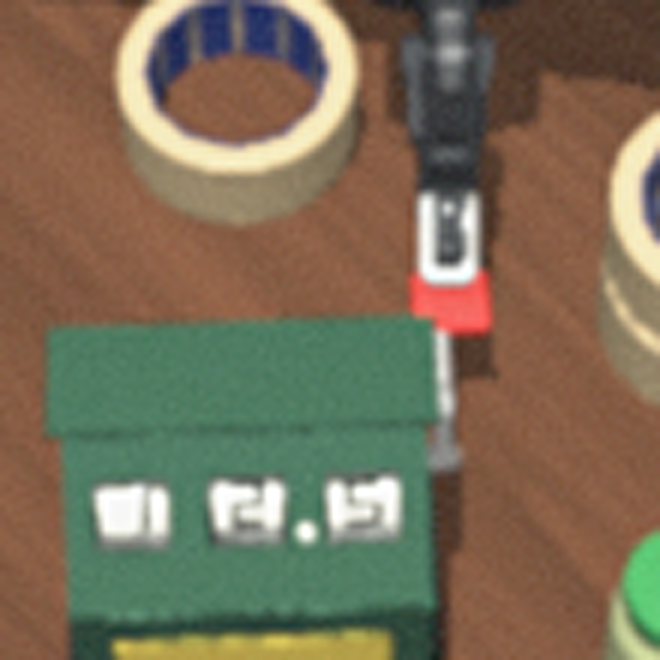

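Emit:
step_arm --pt "0.0003 0 0.0055 0" --pt "0.0008 0 0.009 0" --pt "0.0008 0 0.009 0"

```text
t: 28.1
tcp_pos: [0.4678, 0.0498, 0.0609]
tool_rot: [0.892, 0.41, -0.171, 0.08]
force: [1.7, -1.2, 3.8]
finger_gap: 0.002
```

Run:
```python
from look import *
lev([(-115,90,55),(-116,90,50.5),(-116,90,48)])
```

```text
t 28.1 q [-0.849  1.162  2.293  1.562  1.168 -0.341] tcp [0.4678 0.0498 0.0609] F [ 1.7 -1.2  3.8] gap 0.002
[[0.605, 0.76, -0.239], [0.705, -0.65, -0.283], [-0.37, 0.003, -0.929]]
tilt 68.3 tilt az 49.4 y az -40.6 z az -130.2
(-115, 90, 55) [0.4676, 0.0499, 0.0615] -> [-0.0003, -0.0002, -0.0005]
(-116, 90, 50.5) [0.467, 0.0491, 0.057] -> [0.0005, -0.0001, 0.004]
(-116, 90, 48) [0.467, 0.0491, 0.0545] -> [0.0014, -0.0001, 0.0064]
```

Emit:
step_arm --pt "0.0004 0 0.003 0" --pt "0.0006 0 0.005 0" --pt "0.0008 0 0.006 0" --pt "0.0008 0 0.006 0"

```text
t: 28.43
tcp_pos: [0.4667, 0.0487, 0.0541]
tool_rot: [0.892, 0.411, -0.171, 0.08]
force: [-0.7, -0.7, 0.9]
finger_gap: -0.0
```

Run:
```python
from look import *
lev([(-116,90,50.5),(-116,90,48)]); look("w20")
```

```text
t 28.43 q [-0.853  1.179  2.289  1.562  1.165 -0.354] tcp [0.4667 0.0487 0.0541] F [-0.7 -0.7  0.9] gap -0.0
[[0.604, 0.76, -0.24], [0.705, -0.65, -0.283], [-0.371, 0.002, -0.929]]
tilt 68.2 tilt az 49.4 y az -40.6 z az -130.3
(-116, 90, 50.5) [0.467, 0.0491, 0.057] -> [-0.0006, -0.0, -0.0029]
(-116, 90, 48) [0.467, 0.0491, 0.0545] -> [0.0004, -0.0, -0.0006]
```

View pics/w20c.png

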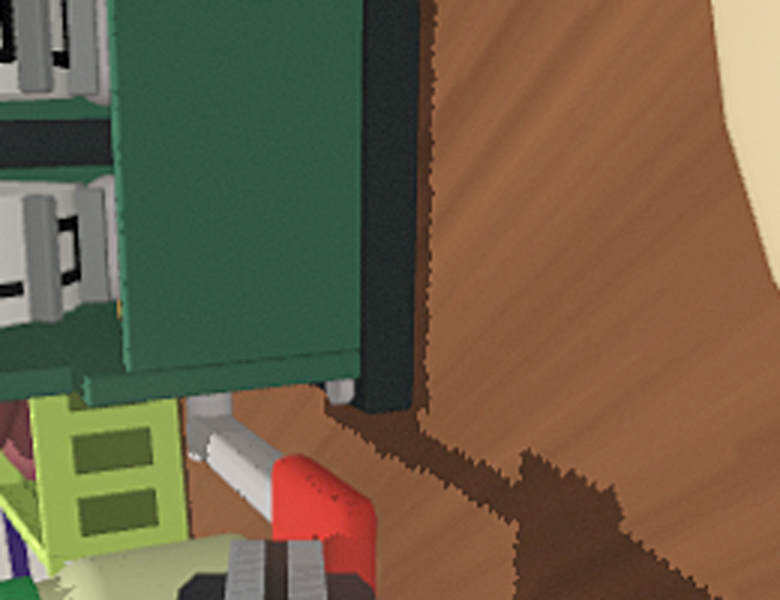

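Emit:
step_arm --pt "0.001 0 0.002 0" --pt "0.0015 0 0.0035 0" --pt "0.0015 0 0.0035 0"

```text
t: 28.73
tcp_pos: [0.4668, 0.0491, 0.0528]
tool_rot: [0.893, 0.41, -0.169, 0.078]
force: [-4.9, -7.4, 10.5]
finger_gap: -0.003
```

Emit:
step_arm --pt "-0.004 0 -0.008 0" --pt "-0.01 0 -0.022 0" --pt "-0.016 0 -0.04 0" --pt "-0.03 0 -0.06 0" --pt "-0.05 0 -0.08 0" --pt "-0.07 0 -0.09 0"

```text
t: 29.23
tcp_pos: [0.4447, 0.0261, 0.1636]
tool_rot: [0.892, 0.411, -0.169, 0.079]
force: [0.6, -0.0, -0.1]
finger_gap: -0.001
```

Run:
```python
from look import *
lev([]); look("w21",(120,60,330,250),2.4)
for n in("scene","top"): cv2.imwrite(f"pics/{n}21.png",optics.snapshot(n)[:,:,::-1])
crop("pics/scene21.png","pics/s21c.png",160,130,230,180,3.4)
```

```text
t 29.23 q [-0.957  0.87   2.355  1.354  1.176 -0.089] tcp [0.4447 0.0261 0.1636] F [ 0.6 -0.  -0.1] gap -0.001
[[0.604, 0.761, -0.237], [0.707, -0.649, -0.28], [-0.367, 0.001, -0.93]]
tilt 68.5 tilt az 49.5 y az -40.5 z az -130.3
```

View pics/w21c.png

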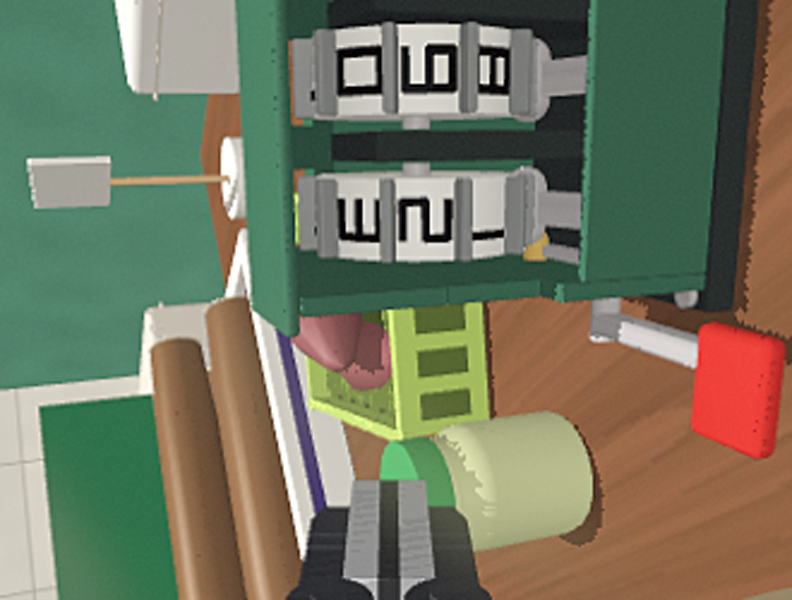

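View pics/s21c.png

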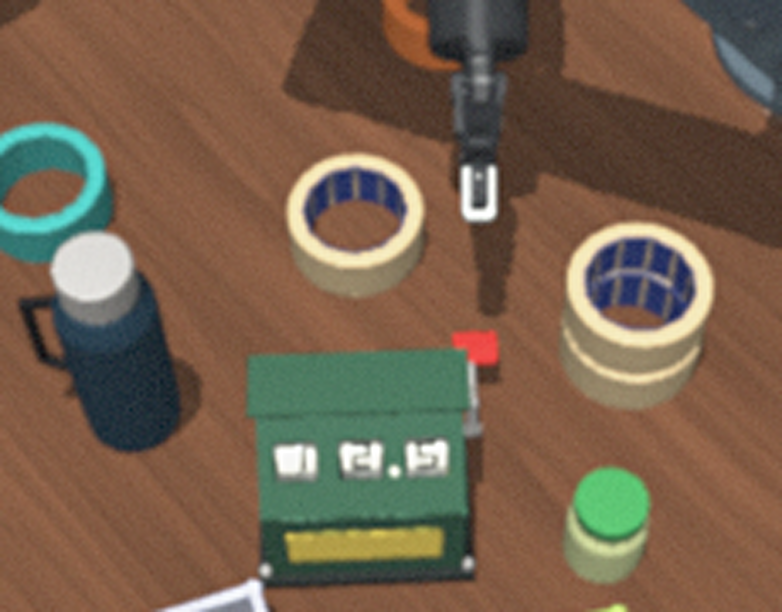

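Run:
```python
from look import *
p=loadc("w21.npz")
im=cv2.imread("pics/w21.png").astype(int); m=((im[:,:,2]>150)&(im[:,:,1]<80)&(im[:,:,0]<80)).astype(np.uint8)
k,l,sx,c=cv2.connectedComponentsWithStats(m); i=1+np.argmax(sx[1:,4]); print("red centroid",c[i])
print("pred up/down",proj(p,W(V,[[-.101,.09,.071],[-.108,.09,.048]])))
c=(120,60); k=lambda P:(((proj(p,W(V,P))-[120,60])*2.4)).round(0).tolist()
for Y in (0,46):
    for th in (144,180): print(Y,th,k([ridgept(Y,th,42,-2),ridgept(Y,th,42,2)]))
```

```text
red centroid [427.16318464 221.67645398]
pred up/down [[387.17112563 222.25441147]
 [421.79509546 220.84352001]]
0 144 [[377.0, 67.0], [390.0, 66.0]]
0 180 [[463.0, 65.0], [475.0, 66.0]]
46 144 [[380.0, 220.0], [392.0, 220.0]]
46 180 [[462.0, 218.0], [474.0, 218.0]]
```

Run:
```python
from station import manip, telemetry
print(telemetry.sense()["t"], manip.sign_off())
```

```text
the job is handed in; nothing more can be done
29.3833 None
```

The sign now reads 1 2.5, the red lever is down and holding by itself, and the job was handed in at 29.4 s with the arm clear.

- **How it was done:** I tilted the tool about 66° by pushing the arm past its reach in small steps, which brought joint 3 right to its lower stop. I then rolled each wheel down by its ridges with the closed fingertips: four strokes on the first wheel, one on the middle and four on the third. Then I pressed the lever and let go.
- **Wheels:** before pressing the lever, the wrist view put every wheel within about 2° of square. The scene camera reads 1 2.5 after release.
- **Lever:** after letting go, the pad's centre was within about 6 px of where it should be fully down, and about 40 px from where it would be if up.
- **Loose things:** both tape stacks, the flask and the jar were at the same pixels as at the start. The wrist force read about 0 N.

Some things did not go cleanly:

- **First lever press:** it jammed, probably on the shoulder of a finger against the pad's edge. The wrist force reached about 102 N, below the 120 N limit. I backed off and pressed again following the pad's arc; the highest reading then was 19 N.
- **Earlier jolt:** driving the arm to its reach limit gave a brief reading of about 76 N.
- **Joint 3 range:** it read 0.218 rad at times, against the stated limit of 0.22. I took that as rounding of 12.5°, but could not confirm it.
- **Middle wheel:** in the last view its ridges sat about 2° from the predicted square position, which is within my measuring error.

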